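# Set out the gel jars from behind the carton

## Robot

A 7-joint arm with a two-finger parallel gripper is mounted at the origin on the work surface. World frame = base frame: x ahead of the robot, y to its left, z up, the work surface at z = 0. Lengths are in m, angles in rad, forces in N, time in s.
With the tool pointing down it reaches from about 0.425 to 0.8 m from the base axis. Payload 8.3 kg.
Tool frame: the origin (TCP) lies at the very end of the fingers, on their centre line; the grasp point (between the pads) lies 19 mm behind it (pinch_z is the distance from the TCP to the grasp point, in m); z points along the fingers, y is the line along which they close (so a half turn about z gives the same grasp; the last joint's range is limited). The gripper opens to 85 mm and grips with 20 to 120 N. Pads are 22 mm wide; open, the fingers measure 114 mm over their backs; the gripper's body (76 mm by 85 mm) begins 54 mm behind the grasp point. The pads swing forward as they close: fully open they stand 13 mm farther back than shut.
Start: joints at [-1.355, 0.383, 0.016, 1.37, -0.006, 1.388, -0.046], TCP at [0.172, 0.601, 0.231] pointing down, gripper open.
Joint ranges: [-2.95, 2.95], [-0.25, 2.06], [-1.52, 1.56], [0.18, 2.33], [-1.44, 4.58], [0.02, 2.06], [-3.01, 3.01]. Speed limits (rad/s): [2.39, 2.39, 3.01, 3.01, 3.14, 3.14, 3.14].

## Interface

Orientations are given as [roll, pitch, yaw] about the fixed x, y, z axes, in that order (R = Rz(yaw) Ry(pitch) Rx(roll)).
In Python, from workcell import * gives the robot as it stands.
- The arm moves only by the tool arm_command, never from a script. Its argument "moves" is a list that holds one entry, the list of rows, each a list of 7 numbers: the shift along the tool's x, y, z in m, then the turn, a rotation vector about the tool's x, y, z in rad, then the opening, from 0 (shut) to 1 (fully open). In form: [[[dx, dy, dz, rx, ry, rz, hand], ...]]. A call has 1 to 12 rows; each row shifts and turns the commanded pose from where the row before left it, along the tool's axes as they then stand; what a row does not reach is not made up. A row lasts 1/12 s, in which the tool goes at most 41.7 mm and 7.16 degrees, less where a joint would pass 70% of its speed; a pose out of reach is approached as far as the arm can. A call is refused whole if a number of a shift passes 0.0417 or a number of a turn 0.125, either way. A call with a gripper value outside its range is refused whole. The fingers move at their own pace and stop on an object; "force" is the grip in N (left out, the last holds). Time passes only in rows, so rows that do not move let the fingers close. It gives the time, the measured TCP pose, the force, the opening and the grip force at its end, in the units of the state.
- sense(): the state, without advancing time (a new reading comes with each control period).
- read_camera(name): name is "scene" or "side" or "wrist"; returns a dict with "pixels" (384x512x3 uint8, red, green, blue), "mtx" (3x3 intrinsics, pixels), "cam_to_world" (4x4, takes a point from camera to world coordinates). Camera axes: x right, y down, z forward; pixel columns grow to the right and rows downward; lengths in m; the calibration is good to about 2 mm. A picture is of the moment at which its call begins. There is no depth.
- finish_job(): hands the job in; it is judged then, once.
The state is a dict: "time": time; "joint_positions": joint angles; "joint_velocities": joint speeds; "joint_torque": joint torques, N m; "tcp_pos": TCP position; "ee_rot": TCP orientation; "force": force on the tool from outside, world axes, zero at the start; "moment": the same for the moment, N m; "width": finger opening in m; "gripper_force": force on a finger pad.
Only numpy, scipy, OpenCV 4.12 (cv2) and the standard library are available. Lean on these libraries where they do the work, as an engineer would, in place of code of your own. Each camera call takes 0.05 s, during which the arm holds its last target. There are 200 camera calls.

## Task

The gel jars are on the blue caddy under the clear stand, behind the pink carton. Stand the carton on the black mat, pull the caddy by its fin right out from under the stand, and set every jar upright and centred on a spot of its own colour in the white tray, so that pink and black make two neat rows. Then push the empty caddy fully home under the stand, stand the carton back squarely in its blue outline, and leave the bottle, the cup and the buffing block on the stand where they are.

Things in the scene. Friction and masses are not known exactly. Their poses are not given: they have to be found in the camera images.
- stand: Fixed clear acrylic bridge with blue edges, open at its front (-x, to the robot). Origin on the bench where the caddy's centre is when home; x to its back, z up. Roof x -45 to 55, y -160 to 160 mm, underside 80, top 87 mm above the bench; side walls' inner faces y = +-154 mm; stop bar at the back, 15 mm high, front face at x = 42 mm.
- dock (a point): Centre, on the bench, of the blue outline (78 x 216 mm, 6 mm lines) printed in front of the stand, at x = -155 mm in the stand's frame; axes as the stand's. The carton begins roughly in it and must return to it, its long side along the stand's y.
- caddy: Loose blue low tray 80 (x) x 288 (y) mm, rim 18, floor and walls 4 mm thick, 0.35 kg; slides on the bench. Origin: centre of underside, x to its back. White upright pull fin on its centre line, x -110 to -70 mm, z 2 to 58 mm, 10 mm thick in y, on a low neck (18 mm high). Home: origin and axes on the stand's (2 mm play). Jars start in line along y, 56 mm apart, any order, some places empty.
- carton: Loose light pink carton with a darker pink band, 60 (x) x 190 (y) x 100 (z) mm, about 0.3 kg, heavy at the bottom. Origin at the centre of its underside, z up.
- mat: Fixed black rubber mat, 120 (x) x 220 (y) x 3 mm, on the side opposite the tray (left or right varies). Origin at the centre of its underside. The carton goes on its middle, long sides roughly along each other.
- tray: Fixed white display tray, 210 (x) x 180 (y) mm, rim 20 mm high, walls 4 mm thick, floor 4 mm thick. Origin at the centre of its underside. Printed spots 54 mm across: a row of three pink ones along x at y = 45 mm and a row of three black ones at y = -45 mm, 64 mm apart in each row.
- pink_spot1 (a point): Centre of pink spot 1 in the tray, 1 mm above the tray's floor (the floor is 4 mm above the bench).
- pink_spot2 (a point): Centre of pink spot 2 in the tray, 1 mm above the tray's floor (the floor is 4 mm above the bench).
- pink_spot3 (a point): Centre of pink spot 3 in the tray, 1 mm above the tray's floor (the floor is 4 mm above the bench).
- black_spot1 (a point): Centre of black spot 1 in the tray, 1 mm above the tray's floor (the floor is 4 mm above the bench).
- black_spot2 (a point): Centre of black spot 2 in the tray, 1 mm above the tray's floor (the floor is 4 mm above the bench).
- black_spot3 (a point): Centre of black spot 3 in the tray, 1 mm above the tray's floor (the floor is 4 mm above the bench).
- pink1: Loose gel jar, pink with a light pink lid, 50 mm across and 46 mm high, 90 g, heavy at the bottom, may be absent. Origin at the centre of its underside, z up.
- pink2: Loose gel jar, pink with a light pink lid, 50 mm across and 46 mm high, 90 g, heavy at the bottom, may be absent. Origin at the centre of its underside, z up.
- pink3: Loose gel jar, pink with a light pink lid, 50 mm across and 46 mm high, 90 g, heavy at the bottom, may be absent. Origin at the centre of its underside, z up.
- black1: Loose gel jar, black with a dark grey lid, 50 mm across and 46 mm high, 90 g, heavy at the bottom, may be absent. Origin at the centre of its underside, z up.
- black2: Loose gel jar, black with a dark grey lid, 50 mm across and 46 mm high, 90 g, heavy at the bottom, may be absent. Origin at the centre of its underside, z up.
- remover: Bystander: purple bottle, 50 mm across, 140 mm high; leave it alone. Origin at the centre of its underside.
- cup: Bystander: white cup, 70 mm across, 80 mm high; leave it alone. Origin at the centre of its underside.
- buffer: Bystander: yellow buffing block, 95 x 28 x 25 mm, lying on the roof of the stand; leave it alone. Origin at the centre of its underside.
Not all that is in view belongs to the job. Leave any orange, purple or turquoise look-alike of the carton alone.

How it is judged:
By the outcome, as a careful person would: the job done as asked, in the order asked, and still so for the second after the job is handed in, with the robot touching nothing.
Of pink1, pink2, pink3, black1, black2 only 3 to 5 are there at a start; the rules pass over those that are not, and their reading is None.
At some moment in a run one of carton, pink1, pink2, pink3, black1, black2 may be knocked a few centimetres aside while the robot is not near it.
It also fails if it takes over 210 s, if anything falls off the work surface, if the arm or the gripper's body presses on something with over 40 N, if the wrist force passes 120 N, or if a joint passes its speed limit or range.

## Working session

There is one attempt and no reset: what is moved stays moved. The work goes in short steps, Python scripts to look and compute and a tool call to move; the robot and the scene stay as the last step left them, time stands still between calls to the robot, and variables do not carry over. Pictures are saved under pics/ and viewed, at most 14 in all, crops included, and the job is handed in when it is done.

Besides the shell and the picture viewer there is one more tool, called as name(argument=value, ...) on one line, values as JSON. arm_command: Moves the arm, as the interface text tells. Its arguments: {"type":"object","properties":{"moves":{"type":"array","items":{"type":"array","items":{"type":"array","items":{"type":"number"}}}},"force":{"type":"number"}},"required":["moves"]}

```bash
ls; mkdir -p pics
cat > h.py <<'E'
from workcell import *
import numpy as np, cv2
from scipy.spatial.transform import Rotation as R
def snap(n,f):
    c=read_camera(n); cv2.imwrite('pics/'+f,c['pixels'][:,:,::-1]); np.savez('pics/'+f+'.npz',**c); return c
def ray(c,u,v,z):
    K=np.array(c['mtx']);T=np.array(c['cam_to_world'])
    d=T[:3,:3]@np.linalg.inv(K)@[u,v,1]; o=T[:3,3]
    return (o+d*(z-o[2])/d[2]).round(4)
def proj(c,p):
    K=np.array(c['mtx']);T=np.array(c['cam_to_world'])
    q=K@(T[:3,:3].T@(np.array(p)-T[:3,3])); return (q[:2]/q[2]).round(1)
def st():
    s=sense(); print(s['time'],np.round(s['tcp_pos'],4),np.round(s['ee_rot'],3),np.round(s['force'],1),s['width'],s['gripper_force'],np.round(s['joint_positions'],2))
E
python3 - <<'E'
from h import *
a=snap('scene','s0.png');b=snap('side','d0.png')
im=np.hstack([a['pixels'],b['pixels']])
for c in(a,b): print(np.round(c['mtx'],1).tolist(),np.round(c['cam_to_world'],3).tolist())
st()
E
```

```text
pics
[[369.9, 0.0, 254.5], [0.0, 369.9, 196.4], [0.0, 0.0, 1.0]] [[-0.805, 0.374, -0.46, 0.963], [0.593, 0.526, -0.61, 0.586], [0.014, -0.764, -0.645, 0.715], [0.0, 0.0, 0.0, 1.0]]
[[385.6, 0.0, 263.6], [0.0, 385.6, 189.7], [0.0, 0.0, 1.0]] [[0.889, -0.337, 0.311, 0.165], [-0.458, -0.625, 0.632, -0.649], [-0.019, -0.704, -0.71, 0.799], [0.0, 0.0, 0.0, 1.0]]
0.1 [0.1719 0.6004 0.2304] [-3.14   0.     2.863] [ 0.1 -0.1 -0.2] 0.08537829400344947 0.0 [-1.35  0.38  0.02  1.37 -0.01  1.39 -0.05]
```

View pics/s0.png

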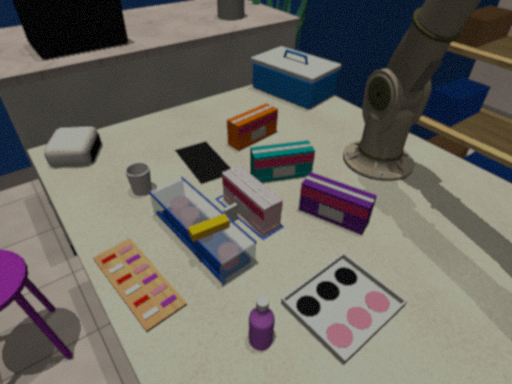

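View pics/d0.png

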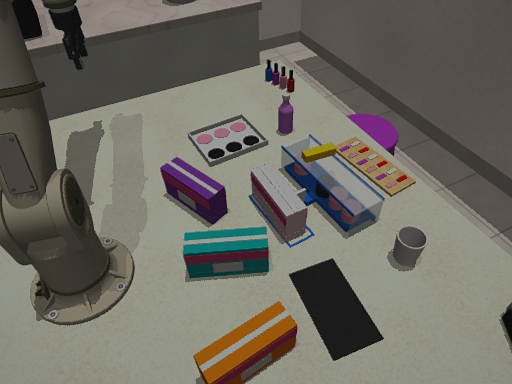

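Pink carton at scene (250,200) / side (278,200); orange, turquoise and purple look-alikes at scene (252,127), (282,160), (337,203). The light-pink one in the blue outline in front of the stand is meant. I'll enlarge it to confirm and read corners.

Run:
```python
import cv2,numpy as np
a=cv2.imread('pics/s0.png')[140:290,140:290]; b=cv2.imread('pics/d0.png')[130:255,235:395]
cv2.imwrite('pics/c1.png',cv2.resize(a,(600,600),interpolation=cv2.INTER_CUBIC))
cv2.imwrite('pics/c2.png',cv2.resize(b,(800,625),interpolation=cv2.INTER_CUBIC)[:600])
```

```text
(no output)
```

View pics/c1.png

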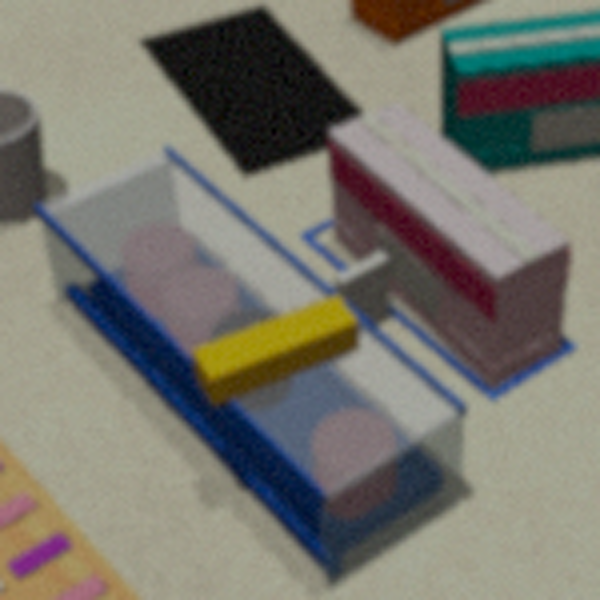

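View pics/c2.png

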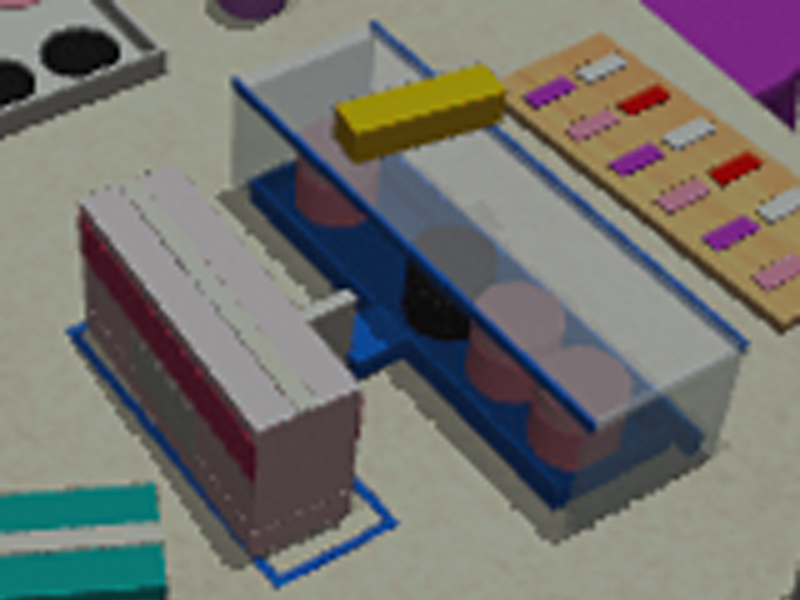

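Confirmed: light pink carton with darker band in the blue outline. Behind it the caddy carries 3 pink and 1 black jar, with the white fin toward the carton. Now fitting poses.

```bash
cat >> h.py <<'E'
from scipy.optimize import least_squares
def load(f): return dict(np.load('pics/'+f+'.npz'))
def fit(obs,x0,nm=''):
    """obs: (cam,u,v,[x,y,z] in object frame); fits x,y,yaw"""
    def res(p):
        r=[]
        for c,u,v,q in obs:
            w=R.from_euler('z',p[2]).apply(q)+[p[0],p[1],0]
            K=c['mtx'];T=c['cam_to_world'];h=K@(T[:3,:3].T@(w-T[:3,3]));r+=[h[0]/h[2]-u,h[1]/h[2]-v]
        return r
    s=least_squares(res,x0,loss='soft_l1'); print(nm,s.x.round(4),'res',np.abs(np.round(res(s.x),1)).tolist()); return s.x
E
python3 - <<'E'
from h import *
A=load('s0.png');B=load('d0.png')
a=lambda u,v,q:(A,140+u/4,140+v/4,q); b=lambda u,v,q:(B,235+u/5,130+v/5,q)
# rough world
for n,(c,u,v,z) in dict(cart=(A,250,187,.1),stand=(A,200,220,.087),tray=(A,343,303,0),mat=(A,204,160,0),mats=(B,335,306,0)).items(): print(n,ray(c,u,v,z))
print('roof',[ray(A,140+u/4,140+v/4,.087) for u,v in((38,207),(170,150),(465,410),(325,495))])
print('roofB',[ray(B,235+u/5,130+v/5,.087) for u,v in((235,82),(375,25),(597,428),(745,345))])
print('cart',[ray(A,140+u/4,140+v/4,.1) for u,v in((330,130),(392,103),(569,245),(497,278))])
print('cartB',[ray(B,235+u/5,130+v/5,.1) for u,v in((80,205),(160,170),(360,388),(258,430))])
print('outl',[ray(A,140+u/4,140+v/4,0) for u,v in((305,235),(573,346),(493,397))],[ray(B,235+u/5,130+v/5,0) for u,v in((70,332),(395,522),(277,585))])
print('mat',[ray(A,140+u/4,140+v/4,.003) for u,v in((143,42),(265,8),(360,110),(245,173))])
for n,c in(('A',A),('B',B)):
    im=c['pixels'].astype(int);r,g,bl=im[...,0],im[...,1],im[...,2]
    for nm,m in(('pink',(r-g>35)&(r>150)&(r-bl>15)),('blk',(im.max(2)<45))):
        k,l,s,ce=cv2.connectedComponentsWithStats(m.astype(np.uint8))
        for i in range(1,k):
            if 60<s[i,4]<4000: print(n,nm,s[i].tolist(),ce[i].round(1),ray(c,*ce[i],.005))
E
```

```text
cart [ 0.5122 -0.0332  0.1   ]
stand [ 0.6773 -0.0127  0.087 ]
tray [0.5118 0.3234 0.    ]
mat [ 0.4803 -0.342   0.    ]
mats [ 0.488  -0.3393  0.    ]
roof [array([ 0.7319, -0.1843,  0.087 ]), array([ 0.6313, -0.1895,  0.087 ]), array([0.6099, 0.1267, 0.087 ]), array([0.7083, 0.1325, 0.087 ])]
roofB [array([0.6064, 0.1182, 0.087 ]), array([0.7071, 0.1253, 0.087 ]), array([ 0.6306, -0.1981,  0.087 ]), array([ 0.7294, -0.1884,  0.087 ])]
cart [array([ 0.5369, -0.1298,  0.1   ]), array([ 0.4835, -0.1316,  0.1   ]), array([0.4792, 0.0611, 0.1   ]), array([0.5355, 0.0592, 0.1   ])]
cartB [array([0.4742, 0.0527, 0.1   ]), array([0.5252, 0.0573, 0.1   ]), array([ 0.5365, -0.1311,  0.1   ]), array([ 0.4794, -0.1311,  0.1   ])]
outl [array([ 0.553 , -0.1468,  0.    ]), array([0.4656, 0.0586, 0.    ]), array([0.539 , 0.0645, 0.    ])] [array([0.466 , 0.0586, 0.    ]), array([ 0.5559, -0.1459,  0.    ]), array([ 0.4813, -0.1519,  0.    ])]
mat [array([ 0.5329, -0.4447,  0.003 ]), array([ 0.4181, -0.4318,  0.003 ]), array([ 0.4347, -0.2518,  0.003 ]), array([ 0.5535, -0.2336,  0.003 ])]
A pink 
[... 2221 characters left out ...]
0.0684  1.0206  0.005 ]
B blk [35, 90, 22, 95, 522] [ 46.3 134.5] [-0.0227  0.6518  0.005 ]
B blk [14, 134, 24, 57, 74] [ 26.9 163.4] [-0.0933  0.519   0.005 ]
B blk [244, 136, 15, 9, 104] [250.6 140.1] [0.5816 0.2857 0.005 ]
B blk [226, 142, 16, 10, 113] [233.4 146.6] [0.5175 0.2819 0.005 ]
B blk [209, 149, 15, 10, 117] [215.8 153.2] [0.4536 0.2781 0.005 ]
B blk [65, 177, 22, 58, 679] [ 75.5 203. ] [0.0181 0.265  0.005 ]
B blk [315, 182, 14, 16, 132] [321. 191.] [ 0.6563 -0.0252  0.005 ]
B blk [13, 238, 18, 22, 86] [ 22.7 246.6] [-0.1259  0.1694  0.005 ]
B blk [36, 258, 75, 42, 344] [ 71.3 286.4] [-0.031  -0.0113  0.005 ]
B blk [502, 308, 10, 35, 199] [508.  322.1] [ 0.7903 -0.5443  0.005 ]
```

arm_command(moves=[[[0,0,0,0,0,0.125,1],[0,0,0,0,0,0.125,1],[0,0,0,0,0,0.125,1],[0,0,0,0,0,0.125,1],[0,0,0,0,0,0.125,1],[0,0,0,0,0,0.125,1],[0,0,0,0,0,0.125,1],[0,0,0,0,0,0.125,1],[0,0,0,0,0,0.125,1],[0,0,0,0,0,0.125,1],[0,0,0,0,0,0.012,1],[0,0,0,0,0,0,1]]], force=40)

```text
time: 1.1
tcp_pos: [0.1718, 0.6007, 0.2308]
ee_rot: [-3.141, 0.001, 1.604]
force: [-0.6, -0.3, 0.2]
width: 0.0855
gripper_force: 0.0
```

```bash
cat >> h.py <<'E'
S=[.6645,-.0328,.072]
def sw(x,y=0): return np.array(S[:2])+[x*np.cos(S[2])-y*np.sin(S[2]),x*np.sin(S[2])+y*np.cos(S[2])]
def go(x,y,z,yaw=None):
    """print tool-frame shift to target, turn done FIRST"""
    s=sense();p=np.array(s['tcp_pos']);yw=s['ee_rot'][2]
    if yaw is None: yaw=yw
    d=np.array([x,y,z])-p; r=(yaw-yw+np.pi)%(2*np.pi)-np.pi
    f=lambda w:np.array([d[0]*np.cos(w)+d[1]*np.sin(w),d[0]*np.sin(w)-d[1]*np.cos(w),-d[2]]).round(4)
    print('t',round(s['time'],2),'at',p.round(4),'yaw',round(yw,3),'turn rz',round(-r,3),'shift after turn',f(yaw),'before',f(yw),'n',np.ceil(np.linalg.norm(d)/.041),'F',np.round(s['force'],1),'w',round(s['width'],4),'g',round(s['gripper_force'],1))
E
python3 - <<'E'
from h import *
go(.506,-.037,.231,1.601)
A=load('s0.png');B=load('d0.png')
print('purple',[ray(A,u,v,.1) for u,v in((310,177),(374,195),(366,213),(302,190))],[ray(B,u,v,.1) for u,v in((177,159),(225,190),(213,196),(163,168))])
print('teal',[ray(A,u,v,.1) for u,v in((251,148),(312,143))],[ray(B,u,v,.1) for u,v in((188,229),(267,227))])
print('buf',[ray(A,140+u/4,140+v/4,.112) for u,v in((195,350),(345,297),(357,318),(212,378))])
E
```

```text
t 1.1 at [0.1718 0.6007 0.2308] yaw 1.604 turn rz 0.003 shift after turn [-6.475e-01  3.148e-01 -2.000e-04] before [-6.484e-01  3.130e-01 -2.000e-04] n 18.0 F [-0.6 -0.3  0.2] w 0.0855 g 0.0
purple [array([0.3516, 0.0267, 0.1   ]), array([0.2683, 0.1807, 0.1   ]), array([0.3392, 0.2148, 0.1   ]), array([0.4078, 0.0564, 0.1   ])] [array([0.3141, 0.1959, 0.1   ]), array([0.3841, 0.0197, 0.1   ]), array([0.349 , 0.0145, 0.1   ]), array([0.2684, 0.1781, 0.1   ])]
teal [array([ 0.3987, -0.1854,  0.1   ]), array([ 0.2263, -0.0991,  0.1   ])] [array([ 0.2573, -0.0573,  0.1   ]), array([ 0.4225, -0.1389,  0.1   ])]
buf [array([0.722 , 0.0178, 0.112 ]), array([0.6279, 0.0303, 0.112 ]), array([0.6321, 0.0495, 0.112 ]), array([0.7249, 0.0429, 0.112 ])]
```

arm_command(moves=[[[-0.036,0.0174,0,0,0,0,1],[-0.036,0.0174,0,0,0,0,1],[-0.036,0.0174,0,0,0,0,1],[-0.036,0.0174,0,0,0,0,1],[-0.036,0.0174,0,0,0,0,1],[-0.036,0.0174,0,0,0,0,1],[-0.036,0.0174,0,0,0,0,1],[-0.036,0.0174,0,0,0,0,1],[-0.036,0.0174,0,0,0,0,1],[-0.036,0.0174,0,0,0,0,1],[-0.036,0.0174,0,0,0,0,1],[-0.036,0.0174,0,0,0,0,1]]])

```text
time: 2.1
tcp_pos: [0.3941, 0.1733, 0.2315]
ee_rot: [3.141, -0.001, 1.606]
force: [1.4, 0.7, -0.1]
width: 0.0856
gripper_force: 0.0
```

arm_command(moves=[[[-0.036,0.0174,0,0,0,0,1],[-0.036,0.0174,0,0,0,0,1],[-0.036,0.0174,0,0,0,0,1],[-0.036,0.0174,0,0,0,0,1],[-0.036,0.0174,0,0,0,0,1],[-0.036,0.0174,0,0,0,0,1],[0,0,0,0,0,0,1]]])

```text
time: 2.68
tcp_pos: [0.506, -0.0457, 0.2316]
ee_rot: [3.14, 0.004, 1.596]
force: [-0.4, -0.8, 0.1]
width: 0.0854
gripper_force: 0.0
```

Run:
```python
from h import *
go(.506,-.037,.066,1.601)
c=snap('wrist','w0.png'); print(np.round(c['cam_to_world'],3).tolist())
```

```text
t 2.68 at [ 0.506  -0.0457  0.2316] yaw 1.596 turn rz -0.005 shift after turn [0.0087 0.0003 0.1656] before [0.0087 0.0002 0.1656] n 5.0 F [-0.4 -0.8  0.1] w 0.0854 g 0.0
[[1.0, 0.024, 0.009, 0.505], [0.026, -0.964, -0.266, 0.021], [0.002, 0.266, -0.964, 0.375], [0.0, 0.0, 0.0, 1.0]]
```

View pics/w0.png

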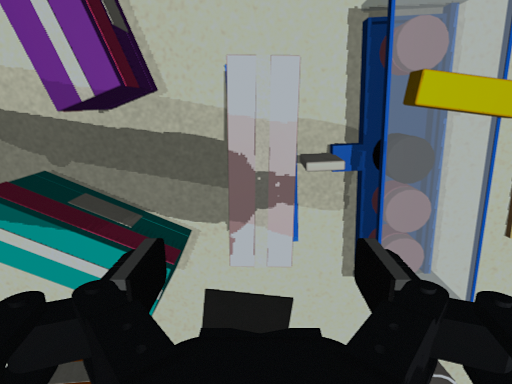

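Wrist view: carton top corners (228,55), (299,55), (293,266), (229,266); fin at (300–360,160), fits the model.

Run:
```python
from h import *
c=load('w0.png')
q=np.array([ray(c,u,v,.1) for u,v in((228,55),(299,55),(293,266),(229,266))]);print(q,q.mean(0))
m=q.mean(0);go(m[0],m[1],.066)
print('fin',ray(c,301,161,.058),ray(c,343,161,.058))
```

```text
[[ 0.4785  0.0585  0.1   ]
 [ 0.5359  0.06    0.1   ]
 [ 0.5412 -0.1297  0.1   ]
 [ 0.4792 -0.1312  0.1   ]] [ 0.5087 -0.0356  0.1   ]
t 2.73 at [ 0.5051 -0.0425  0.2312] yaw 1.597 turn rz -0.0 shift after turn [0.0068 0.0038 0.1652] before [0.0068 0.0038 0.1652] n 5.0 F [-0.7 -0.1  0. ] w 0.0854 g 0.0
fin [ 0.5486 -0.034   0.058 ] [ 0.5913 -0.0329  0.058 ]
```

arm_command(moves=[[[0.007,0.003,0.03,0,0,0,1],[0,0,0.035,0,0,0,1],[0,0,0.035,0,0,0,1],[0,0,0.035,0,0,0,1],[0,0,0.03,0,0,0,1],[0,0,0,0,0,0,1],[0,0,0,0,0,0,0],[0,0,0,0,0,0,0],[0,0,0,0,0,0,0],[0,0,0,0,0,0,0],[0,0,0,0,0,0,0],[0,0,0,0,0,0,0]]], force=50)

```text
time: 3.73
tcp_pos: [0.5087, -0.0302, 0.0685]
ee_rot: [3.138, -0.001, 1.602]
force: [-2.5, 1.0, 7.9]
width: 0.0594
gripper_force: 55.1
```

arm_command(moves=[[[0,0,0,0,0,0,0],[0,0,-0.03,0,0,0,0],[0,0,-0.03,0,0,0,0],[0,0,-0.03,0,0,0,0],[0,0,-0.03,0,0,0,0]]])

```text
time: 4.15
tcp_pos: [0.5073, -0.0306, 0.1887]
ee_rot: [3.14, -0.0, 1.601]
force: [0.2, 0.6, -2.2]
width: 0.0592
gripper_force: 56.0
```

Run:
```python
from h import *
st();go(.485,-.340,.186,1.47)
```

```text
4.15 [ 0.5073 -0.0306  0.1887] [ 3.14  -0.     1.601] [ 0.2  0.6 -2.2] 0.059156007303318554 56.00380718708038 [-0.77  0.2   0.88  1.78 -0.16  1.23  0.18]
t 4.15 at [ 0.5073 -0.0306  0.1887] yaw 1.601 turn rz 0.131 shift after turn [-0.3101  0.009   0.0027] before [-0.3086 -0.0315  0.0027] n 8.0 F [ 0.2  0.6 -2.2] w 0.0592 g 56.0
```

arm_command(moves=[[[0,0,0,0,0,0.065,0],[0,0,0,0,0,0.065,0],[-0.02,0.001,0,0,0,0,0],[-0.035,0.001,0,0,0,0,0],[-0.035,0.001,0,0,0,0,0],[-0.035,0.001,0,0,0,0,0],[-0.035,0.001,0,0,0,0,0],[-0.035,0.001,0,0,0,0,0],[-0.035,0.001,0,0,0,0,0],[-0.035,0.001,0,0,0,0,0],[-0.025,0.001,0,0,0,0,0],[-0.014,0,0,0,0,0,0]]])

```text
time: 5.15
tcp_pos: [0.4846, -0.3378, 0.1877]
ee_rot: [3.14, 0.002, 1.467]
force: [-0.0, -0.2, -1.9]
width: 0.0589
gripper_force: 56.0
```

arm_command(moves=[[[0,0,0,0,0,0,0],[0,0,0.025,0,0,0,0],[0,0,0.03,0,0,0,0],[0,0,0.025,0,0,0,0],[0,0,0.02,0,0,0,0],[0,0,0.01,0,0,0,0],[0,0,0,0,0,0,0]]])

```text
time: 5.73
tcp_pos: [0.4855, -0.3319, 0.0747]
ee_rot: [-3.139, -0.002, 1.472]
force: [-0.7, -0.0, -2.0]
width: 0.0592
gripper_force: 55.9
```

Run:
```python
from h import *
st();go(.485,-.335,.071,1.47)
```

```text
5.7333 [ 0.4855 -0.3319  0.0747] [-3.139e+00 -2.000e-03  1.472e+00] [-0.7 -0.  -2. ] 0.059171068290392544 55.93695044517517 [-0.09  0.56  0.86  1.7  -0.47  1.11  0.82]
t 5.73 at [ 0.4855 -0.3319  0.0747] yaw 1.472 turn rz 0.002 shift after turn [-0.0031 -0.0001  0.0037] before [-0.0031 -0.0001  0.0037] n 1.0 F [-0.7 -0.  -2. ] w 0.0592 g 55.9
```

arm_command(moves=[[[-0.002,0,0.001,0,0,0,0],[0,0,0.002,0,0,0,0],[0,0,0.001,0,0,0,0],[0,0,0,0,0,0,0],[0,0,0,0,0,0,1],[0,0,0,0,0,0,1],[0,0,0,0,0,0,1],[0,0,0,0,0,0,1],[0,0,-0.02,0,0,0,1],[0,0,-0.04,0,0,0,1],[0,0,-0.04,0,0,0,1],[0,0,-0.04,0,0,0,1]]])

```text
time: 6.73
tcp_pos: [0.4851, -0.3357, 0.2139]
ee_rot: [-3.141, 0.0, 1.47]
force: [1.2, -0.6, 0.7]
width: 0.0857
gripper_force: 0.0
```

Run:
```python
from h import *
a=snap('scene','s1.png');b=snap('side','d1.png')
im=np.hstack([cv2.resize(a['pixels'][120:300,120:270],(450,540)),cv2.resize(b['pixels'][130:360,250:420],(350,474)).repeat(1,0) if 0 else cv2.resize(b['pixels'][130:360,270:420],(350,540))])
cv2.imwrite('pics/c3.png',im[:,:,::-1])
go(*sw(-.098),.2,np.pi+.072)
```

```text
t 6.83 at [ 0.4876 -0.3386  0.2195] yaw 1.47 turn rz -1.744 shift after turn [-0.1004  0.2923  0.0195] before [0.3052 0.0487 0.0195] n 8.0 F [ 0.  -0.7 -0.8] w 0.0857 g 0.0
```

View pics/c3.png

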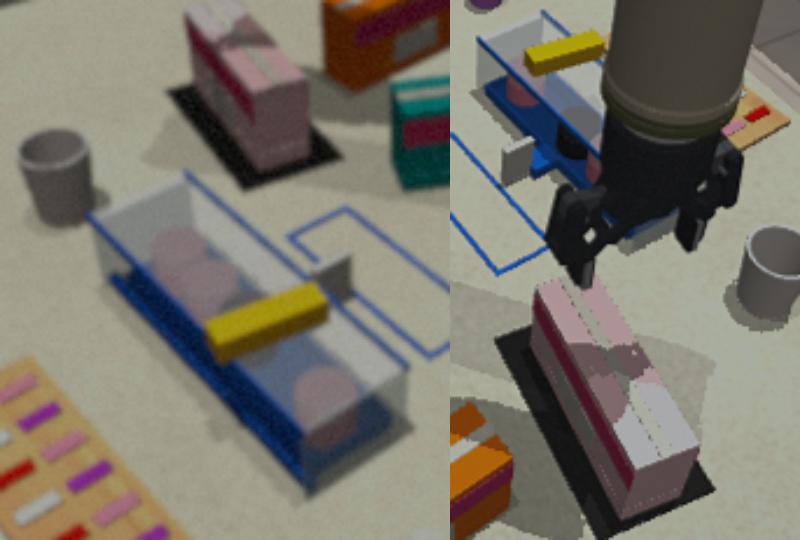

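Carton stands on the mat. On to the fin.

arm_command(moves=[[[0.038,0.006,0,0,0,0,1],[0.038,0.006,0,0,0,0,1],[0.038,0.006,0,0,0,0,1],[0.038,0.006,0,0,0,0,1],[0.038,0.006,0,0,0,0,1],[0.038,0.006,0,0,0,0,1],[0.038,0.006,0,0,0,0,1],[0.038,0.006,0,0,0,0,1],[0,0,0,0,0,-0.1245,1],[0,0,0,0,0,-0.1245,1],[0,0,0,0,0,-0.1245,1],[0,0,0,0,0,-0.1245,1]]])

```text
time: 7.83
tcp_pos: [0.5637, -0.0377, 0.2121]
ee_rot: [-3.141, 0.0, 1.976]
force: [-0.9, -1.1, -1.0]
width: 0.0854
gripper_force: 0.0
```

arm_command(moves=[[[0,0,0,0,0,-0.1245,1],[0,0,0,0,0,-0.1245,1],[0,0,0,0,0,-0.1245,1],[0,0,0,0,0,-0.1245,1],[0,0,0,0,0,-0.1245,1],[0,0,0,0,0,-0.1245,1],[0,0,0,0,0,-0.1245,1],[0,0,0,0,0,-0.1245,1],[0,0,0,0,0,-0.1245,1],[0,0,0,0,0,-0.1245,1],[0,0,0,0,0,0,1],[0,0,0,0,0,0,1]]])

```text
time: 8.83
tcp_pos: [0.5637, -0.0382, 0.2122]
ee_rot: [3.141, -0.0, -3.074]
force: [-0.0, 1.0, -0.1]
width: 0.085
gripper_force: 0.0
```

Run:
```python
from h import *
st();go(*sw(-.098),.025,np.pi+.072)
c=snap('wrist','w1.png')
```

```text
8.8333 [ 0.5637 -0.0382  0.2122] [ 3.141 -0.    -3.074] [-0.   1.  -0.1] 0.08504310880285072 0.0 [-0.47  0.29  0.6   1.59 -0.17  1.31  1.79]
t 8.83 at [ 0.5637 -0.0382  0.2122] yaw -3.074 turn rz -0.004 shift after turn [-0.0029 -0.0019  0.1872] before [-0.0029 -0.0019  0.1872] n 5.0 F [-0.   1.  -0.1] w 0.085 g 0.0
```

View pics/w1.png

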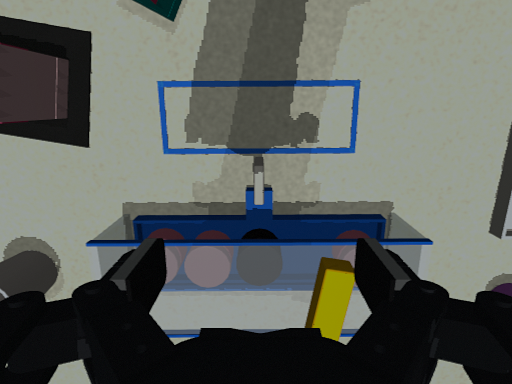

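Wrist view: outline outer corners (158,81),(360,81),(355,153),(164,153); fin top along column 258, rows ~170–205; roof front edge (87,243)–(432,241).

Run:
```python
from h import *
c=load('w1.png')
q=np.array([ray(c,u,v,0) for u,v in((158,81),(360,81),(355,153),(164,153))]);print(q,q.mean(0))
print('yaw',[np.arctan2(d[0],-d[1]) for d in (q[0]-q[1],q[3]-q[2])])
print('fin',ray(c,259,171,.058),ray(c,259,205,.058))
r=[ray(c,87,243,.087),ray(c,432,241,.087)];print('roof',r,np.mean(r,0)); 
print('caddy front rim',ray(c,134,217,.018),ray(c,384,215,.018))
```

```text
[[ 0.4812 -0.1528  0.    ]
 [ 0.4665  0.0626  0.    ]
 [ 0.5435  0.0687  0.    ]
 [ 0.5583 -0.1473  0.    ]] [ 0.512375 -0.0422    0.      ]
yaw [np.float64(0.06813947221550765), np.float64(0.06841159292770317)]
fin [ 0.5598 -0.039   0.058 ] [ 0.594  -0.0367  0.058 ]
roof [array([ 0.6325, -0.1936,  0.087 ]), array([0.6086, 0.1245, 0.087 ])] [ 0.62055 -0.03455  0.087  ]
caddy front rim [ 0.6309 -0.1768  0.018 ] [0.609  0.1062 0.018 ]
```

```bash
sed -i 's/^S=.*/S=[.6660,-.0317,.069]/' h.py
python3 - <<'E'
from h import *
go(*sw(-.098),.025,np.pi+.069)
E
```

```text
t 8.88 at [ 0.5637 -0.0382  0.2122] yaw -3.074 turn rz -0.002 shift after turn [-0.0045 -0.0006  0.1872] before [-0.0045 -0.0006  0.1872] n 5.0 F [-0.9  0.6  0.8] w 0.0853 g 0.0
```

arm_command(moves=[[[-0.004,0,0.035,0,0,0,1],[0,0,0.038,0,0,0,1],[0,0,0.038,0,0,0,0.6],[0,0,0.038,0,0,0,0.6],[0,0,0.036,0,0,0,0.6],[0,0,0,0,0,0,0],[0,0,0,0,0,0,0],[0,0,0,0,0,0,0],[0,0,0,0,0,0,0],[0,0,0,0,0,0,0],[0,0,0,0,0,0,0],[0,0,0,0,0,0,0]]], force=50)

```text
time: 9.88
tcp_pos: [0.5695, -0.0382, 0.0298]
ee_rot: [-3.142, 0.004, -3.07]
force: [-1.8, -0.8, 9.4]
width: 0.0093
gripper_force: 52.1
```

arm_command(moves=[[[0,0,-0.002,0,0,0,0],[0,0,0,0,0,0,0],[0.003,0,0,0,0,0,0],[0.006,0,0,0,0,0,0],[0.01,0,0,0,0,0,0],[0.012,0,0,0,0,0,0],[0.012,0,0,0,0,0,0],[0.012,0,0,0,0,0,0],[0.012,0,0,0,0,0,0],[0.012,0,0,0,0,0,0],[0.012,0,0,0,0,0,0],[0.012,0,0,0,0,0,0]]])

```text
time: 10.88
tcp_pos: [0.4654, -0.0449, 0.0299]
ee_rot: [3.141, 0.003, -3.069]
force: [3.4, -0.0, 1.2]
width: 0.0094
gripper_force: 50.8
```

arm_command(moves=[[[0.01,0,0,0,0,0,0],[0.007,0,0,0,0,0,0],[0.004,0,0,0,0,0,0],[0.002,0,0,0,0,0,0],[0,0,0,0,0,0,0],[0,0,0,0,0,0,0]]])

```text
time: 11.38
tcp_pos: [0.4424, -0.0467, 0.0298]
ee_rot: [3.141, 0.0, -3.069]
force: [-0.9, 1.0, 11.5]
width: 0.0095
gripper_force: 52.4
```

Run:
```python
from h import *
go(*sw(-.223),.025,np.pi+.069)
```

```text
t 11.38 at [ 0.4424 -0.0467  0.0298] yaw -3.069 turn rz 0.003 shift after turn [-0.0011 -0.0004  0.0048] before [-0.0011 -0.0004  0.0048] n 1.0 F [-0.9  1.  11.5] w 0.0095 g 52.4
```

arm_command(moves=[[[0,0,0,0,0,0,0.6],[0,0,0,0,0,0,0.6],[0,0,0,0,0,0,0.6],[0,0,-0.02,0,0,0,0.6],[0,0,-0.04,0,0,0,0.8],[0,0,-0.04,0,0,0,1],[0,0,-0.04,0,0,0,1],[0,0,-0.04,0,0,0,1],[-0.03,0,-0.02,0,0,0,1],[-0.03,0,0,0,0,0,1],[-0.03,0,0,0,0,0,1],[0,0,0,0,0,0.125,1]]])

```text
time: 12.38
tcp_pos: [0.5351, -0.0385, 0.2277]
ee_rot: [-3.139, -0.001, 3.096]
force: [-1.8, 1.4, 0.8]
width: 0.0854
gripper_force: 0.0
```

arm_command(moves=[[[0,0,0,0,0,0.125,1],[0,0,0,0,0,0.125,1],[0,0,0,0,0,0.125,1],[0,0,0,0,0,0.125,1],[0,0,0,0,0,0.125,1],[0,0,0,0,0,0.125,1],[0,0,0,0,0,0.125,1],[0,0,0,0,0,0.125,1],[0,0,0,0,0,0.125,1],[0,0,0,0,0,0.125,1],[0,0,0,0,0,0.125,1],[0,0,0,0,0,0.071,1]]])

```text
time: 13.38
tcp_pos: [0.5312, -0.0404, 0.2285]
ee_rot: [-3.139, 0.0, 1.636]
force: [0.3, 0.4, 0.9]
width: 0.0854
gripper_force: 0.0
```

arm_command(moves=[[[-0.04,0,0,0,0,0,1],[-0.04,0,0,0,0,0,1],[-0.03,0,0,0,0,0,1],[0,0,0,0,0,0,1],[0,0,0,0,0,0,1]]])

```text
time: 13.8
tcp_pos: [0.5386, -0.1526, 0.2286]
ee_rot: [-3.139, 0.001, 1.638]
force: [0.1, 1.0, 0.9]
width: 0.0855
gripper_force: 0.0
```

Run:
```python
from h import *
c=snap('wrist','w2.png'); st()
for y in(.112,0,-.056,-.112): p=sw(-.127,y); print(y,p.round(4),proj(c,[*p,.05]))
```

```text
13.85 [ 0.5392 -0.1505  0.2285] [-3.14  -0.     1.641] [ 0.4  1.  -1.2] 0.08543566930094981 0.0 [-0.48  0.32  0.89  1.59 -0.25  1.36  0.5 ]
0.112 [0.5316 0.0713] [268.8 -85.9]
0 [ 0.5393 -0.0405] [268.1  55.2]
-0.056 [ 0.5432 -0.0963] [267.8 115.8]
-0.112 [ 0.547  -0.1522] [267.6 171. ]
```

View pics/w2.png

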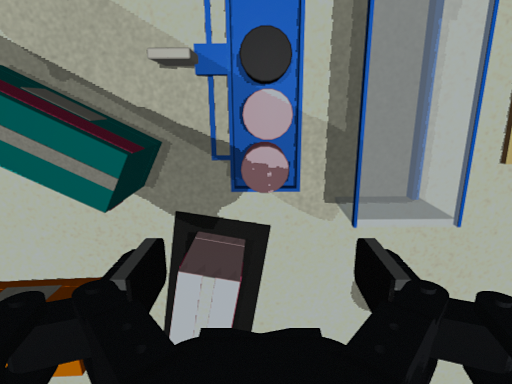

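Wrist view: jars black (265,54), pink (267,114), pink (265,168) on the pulled-out caddy, clear of the stand.

Run:
```python
from h import *
c=load('w2.png')
for u,v in((265,54),(267,114),(265,168)): print(ray(c,u,v,.05))
p=ray(c,265,168,.05); go(p[0],p[1],.025,1.64)
print([ray(c,u,v,0.018) for u,v in((232,190),(299,190))])
```

```text
[ 0.5363 -0.0396  0.05  ]
[ 0.5422 -0.0947  0.05  ]
[ 0.5441 -0.1492  0.05  ]
t 13.85 at [ 0.5392 -0.1505  0.2285] yaw 1.641 turn rz 0.001 shift after turn [0.0009 0.005  0.2035] before [0.0009 0.005  0.2035] n 5.0 F [ 0.4  1.  -1.2] w 0.0854 g 0.0
[array([ 0.5085, -0.1841,  0.018 ]), array([ 0.5864, -0.1788,  0.018 ])]
```

arm_command(moves=[[[0.001,0.005,0.035,0,0,0,1],[0,0,0.04,0,0,0,1],[0,0,0.04,0,0,0,1],[0,0,0.04,0,0,0,1],[0,0,0.03,0,0,0,1],[0,0,0.018,0,0,0,1],[0,0,0,0,0,0,1],[0,0,0,0,0,0,0],[0,0,0,0,0,0,0],[0,0,0,0,0,0,0],[0,0,0,0,0,0,0],[0,0,0,0,0,0,0]]], force=30)

```text
time: 14.85
tcp_pos: [0.5461, -0.1486, 0.0283]
ee_rot: [3.138, -0.0, 1.643]
force: [-1.6, 2.3, 7.6]
width: 0.0492
gripper_force: 30.9
```

arm_command(moves=[[[0,0,0,0,0,0,0],[0,0,0,0,0,0,0],[0,0,-0.02,0,0,0,0],[0,0,-0.04,0,0,0,0],[0,0,-0.04,0,0,0,0],[0,0,-0.02,0,0,0,0],[0,0,0,0,0,0,0]]])

```text
time: 15.43
tcp_pos: [0.5477, -0.1501, 0.1526]
ee_rot: [3.132, 0.002, 1.642]
force: [1.6, 0.0, -0.6]
width: 0.0488
gripper_force: 31.6
```

Run:
```python
from h import *
st();go(.5767,.3755,.145,np.pi+.058)
```

```text
15.4333 [ 0.5477 -0.1501  0.1526] [3.132e+00 2.000e-03 1.642e+00] [ 1.6  0.  -0.6] 0.04884499517003121 31.60734236240387 [-0.46  0.4   0.86  1.68 -0.32  1.2   0.55]
t 15.43 at [ 0.5477 -0.1501  0.1526] yaw 1.642 turn rz -1.557 shift after turn [-0.0594  0.523   0.0076] before [0.5222 0.0665 0.0076] n 13.0 F [ 1.6  0.  -0.6] w 0.0488 g 31.6
```

arm_command(moves=[[[0.04,0.005,0,0,0,0,0],[0.04,0.005,0,0,0,0,0],[0.04,0.005,0,0,0,0,0],[0.04,0.005,0,0,0,0,0],[0.04,0.005,0,0,0,0,0],[0.04,0.005,0,0,0,0,0],[0.04,0.005,0,0,0,0,0],[0.04,0.005,0,0,0,0,0],[0.04,0.005,0,0,0,0,0],[0.04,0.005,0,0,0,0,0],[0.04,0.005,0,0,0,0,0],[0.04,0.005,0,0,0,0,0]]])

```text
time: 16.43
tcp_pos: [0.5694, 0.3366, 0.1462]
ee_rot: [-3.141, -0.001, 1.643]
force: [0.2, -0.2, -0.2]
width: 0.0491
gripper_force: 31.6
```

arm_command(moves=[[[0.04,0.005,0,0,0,0,0],[0,0,0,0,0,-0.12,0],[0,0,0,0,0,-0.12,0],[0,0,0,0,0,-0.12,0],[0,0,0,0,0,-0.12,0],[0,0,0,0,0,-0.12,0],[0,0,0,0,0,-0.12,0],[0,0,0,0,0,-0.12,0],[0,0,0,0,0,-0.12,0],[0,0,0,0,0,-0.12,0],[0,0,0,0,0,-0.12,0],[0,0,0,0,0,-0.12,0]]])

```text
time: 17.43
tcp_pos: [0.5718, 0.3746, 0.146]
ee_rot: [-3.142, -0.0, 2.969]
force: [0.1, -0.4, -0.6]
width: 0.0487
gripper_force: 31.7
```

arm_command(moves=[[[0,0,0.02,0,0,-0.12,0],[0,0,0.03,0,0,-0.12,0],[0,0,0.02,0,0,0,0],[0,0,0,0,0,0,0],[0,0,0,0,0,0,0]]])

```text
time: 17.85
tcp_pos: [0.5712, 0.3741, 0.0752]
ee_rot: [-3.14, -0.003, -3.081]
force: [-0.5, 0.3, -0.2]
width: 0.0491
gripper_force: 31.7
```

Run:
```python
from h import *
st();go(.5767,.3755,.029,np.pi+.058)
c=snap('wrist','w3.png')
for x in(-1,0,1):
  for nm,p0,p1 in(('pink',(.513,.372),(.0636,.0035)),('black',(.5183,.2812),(.064,.0038))):
    print(nm,x,proj(c,[p0[0]+x*p1[0],p0[1]+x*p1[1],.005]))
```

```text
17.85 [0.5712 0.3741 0.0752] [-3.140e+00 -3.000e-03 -3.081e+00] [-0.5  0.3 -0.2] 0.04914007903032513 31.681276559829712 [-0.85  0.63  0.35  1.39 -0.22  1.16  1.15]
t 17.85 at [0.5712 0.3741 0.0752] yaw -3.081 turn rz 0.002 shift after turn [-0.0056  0.0011  0.0462] before [-0.0056  0.0011  0.0462] n 2.0 F [-0.5  0.3 -0.2] w 0.0491 g 31.7
pink -1 [262.2   9. ]
black -1 [112.5   8. ]
pink 0 [261.5 116.4]
black 0 [124.2 116.1]
pink 1 [260.9 208. ]
black 1 [134.1 208.2]
```

View pics/w3.png

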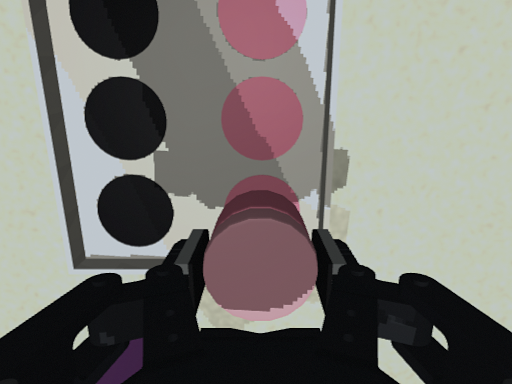

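Run:
```python
from h import *
c=load('w3.png'); print(ray(c,260.5,217,.097),ray(c,260.5,320,.097),ray(c,204,265,.097),ray(c,317,265,.097))
for u,v in((125.5,118),(262,118),(135,210)): print(ray(c,u,v,.005))
```

```text
[0.5503 0.3737 0.097 ] [0.5993 0.3767 0.097 ] [0.5735 0.3509 0.097 ] [0.5705 0.3992 0.097 ]
[0.5195 0.282  0.005 ]
[0.514  0.3724 0.005 ]
[0.5836 0.2856 0.005 ]
```

arm_command(moves=[[[-0.003,0.001,0.02,0,0,0,0],[0,0,0.015,0,0,0,0],[0,0,0.007,0,0,0,0],[0,0,0.003,0,0,0,0],[0,0,0,0,0,0,0],[0,0,0,0,0,0,0]]])

```text
time: 18.4
tcp_pos: [0.5757, 0.3763, 0.0328]
ee_rot: [3.141, 0.002, -3.08]
force: [-0.5, -0.4, 0.2]
width: 0.049
gripper_force: 31.7
```

arm_command(moves=[[[0.001,0,0.0015,0,0,0,0],[0,0,0.0015,0,0,0,0],[0,0,0,0,0,0,0],[0,0,0,0,0,0,0]]])

```text
time: 18.73
tcp_pos: [0.574, 0.3758, 0.0285]
ee_rot: [3.141, 0.0, -3.08]
force: [-0.8, -0.2, -1.8]
width: 0.0488
gripper_force: 31.7
```

arm_command(moves=[[[0,0,0,0,0,0,0.8],[0,0,0,0,0,0,0.8],[0,0,0,0,0,0,0.8],[0,0,0,0,0,0,0.8],[0,0,-0.02,0,0,0,0.8],[0,0,-0.04,0,0,0,0.8],[0,0,-0.04,0,0,0,1],[0,0,-0.02,0,0,0,1],[0,0,0,0,0,0,1]]])

```text
time: 19.48
tcp_pos: [0.577, 0.3771, 0.1556]
ee_rot: [3.136, 0.009, -3.081]
force: [-0.0, 0.4, 0.5]
width: 0.0855
gripper_force: 0.0
```

Run:
```python
from h import *
go(.5422,-.0947,.150,1.64)
```

```text
t 19.48 at [0.577  0.3771 0.1556] yaw -3.081 turn rz 1.563 shift after turn [-0.4683 -0.0674  0.0056] before [ 0.0635 -0.4688  0.0056] n 12.0 F [-0.   0.4  0.5] w 0.0855 g 0.0
```

arm_command(moves=[[[0.0053,-0.039,0,0,0,0,1],[0.0053,-0.039,0,0,0,0,1],[0.0053,-0.039,0,0,0,0,1],[0.0053,-0.039,0,0,0,0,1],[0.0053,-0.039,0,0,0,0,1],[0.0053,-0.039,0,0,0,0,1],[0.0053,-0.039,0,0,0,0,1],[0.0053,-0.039,0,0,0,0,1],[0.0053,-0.039,0,0,0,0,1],[0.0053,-0.039,0,0,0,0,1],[0.0053,-0.039,0,0,0,0,1],[0.0053,-0.039,0,0,0,0,1]]])

```text
time: 20.48
tcp_pos: [0.5386, -0.097, 0.1484]
ee_rot: [3.141, 0.0, -3.08]
force: [1.2, -0.3, -0.4]
width: 0.0852
gripper_force: 0.0
```

arm_command(moves=[[[0,0,0,0,0,0.12,1],[0,0,0,0,0,0.12,1],[0,0,0,0,0,0.12,1],[0,0,0,0,0,0.12,1],[0,0,0,0,0,0.12,1],[0,0,0,0,0,0.12,1],[0,0,0,0,0,0.12,1],[0,0,0,0,0,0.12,1],[0,0,0,0,0,0.12,1],[0,0,0,0,0,0.12,1],[0,0,0,0,0,0.12,1],[0,0,0,0,0,0.12,1]]])

```text
time: 21.48
tcp_pos: [0.5391, -0.0952, 0.1482]
ee_rot: [-3.141, -0.0, 1.757]
force: [0.2, 0.1, 0.0]
width: 0.0855
gripper_force: 0.0
```

arm_command(moves=[[[0,0,0,0,0,0.12,1],[0,0,0,0,0,0,1],[0,0,0,0,0,0,1]]])

```text
time: 21.73
tcp_pos: [0.5391, -0.0952, 0.1481]
ee_rot: [-3.141, 0.0, 1.647]
force: [0.2, 1.0, -0.5]
width: 0.0853
gripper_force: 0.0
```

Run:
```python
from h import *
c=snap('wrist','w4.png');a=snap('scene','s4.png')
im=np.zeros((540,800,3),np.uint8)
im[:300,:400]=cv2.resize(c['pixels'],(400,300)); im[:300,400:]=cv2.resize(a['pixels'],(400,300))
im[300:,:400]=cv2.resize(a['pixels'][240:370,260:430],(400,240)); im[300:,400:]=cv2.resize(a['pixels'][130:260,150:320],(400,240))
cv2.imwrite('pics/m4.png',im[:,:,::-1])
p=sw(-.127,-.056);print(proj(c,[*p,.05]),proj(c,[*sw(-.127,0),.05]),proj(c,[*sw(-.127,.112),.05]));go(*p,.025,1.64)
```

```text
[264.  193.3] [264.8 121.4] [266.7 -52.8]
t 21.83 at [ 0.5391 -0.0952  0.1482] yaw 1.647 turn rz 0.007 shift after turn [-0.0014  0.0039  0.1232] before [-0.0014  0.0039  0.1232] n 4.0 F [-0.1  0.1 -0.3] w 0.0852 g 0.0
```

View pics/m4.png

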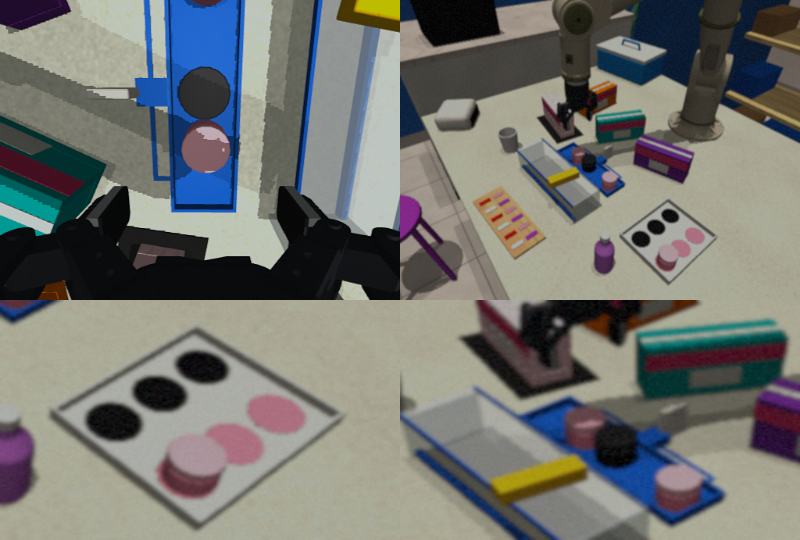

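Jar 1 stands on its pink spot; wrist view shows pink (264,191) and black (261,119) undisturbed. Pick jar 2.

arm_command(moves=[[[-0.001,0.003,0.03,0,0,0,1],[0,0,0.04,0,0,0,1],[0,0,0.033,0,0,0,1],[0,0,0.02,0,0,0,1],[0,0,0,0,0,0,1],[0,0,0,0,0,0,0],[0,0,0,0,0,0,0],[0,0,0,0,0,0,0],[0,0,0,0,0,0,0],[0,0,0,0,0,0,0],[0,0,0,0,0,0,0],[0,0,0,0,0,0,0]]])

```text
time: 22.83
tcp_pos: [0.5438, -0.0964, 0.0275]
ee_rot: [3.138, 0.0, 1.643]
force: [-1.3, 0.4, 7.1]
width: 0.0488
gripper_force: 30.7
```

arm_command(moves=[[[0,0,-0.02,0,0,0,0],[0,0,-0.04,0,0,0,0],[0,0,-0.04,0,0,0,0],[0,0,-0.02,0,0,0,0],[0,0,0,0,0,0,0],[0,0,0,0,0,0,0]]])

```text
time: 23.33
tcp_pos: [0.5434, -0.096, 0.1474]
ee_rot: [3.137, -0.001, 1.643]
force: [0.1, 0.7, -2.2]
width: 0.049
gripper_force: 31.6
```

Run:
```python
from h import *
go(.514,.3725,.145,np.pi+.058)
# jar1 check from scene
c=load('s4.png'); print('pred lid ctr',proj(c,[.5775,.376,.051]),'spot',proj(c,[.5775,.376,.005]))
im=c['pixels'].astype(int);m=(im[...,0]-im[...,1]>12)&(im[...,0]>110);ys,xs=np.where(m[300:370,300:420]);
print(im[325:350:4,340,:].tolist())
```

```text
t 23.33 at [ 0.5434 -0.096   0.1474] yaw 1.643 turn rz -1.556 shift after turn [0.0022 0.4695 0.0024] before [0.4694 0.0046 0.0024] n 12.0 F [ 0.1  0.7 -2.2] w 0.049 g 31.6
pred lid ctr [343.9 323.5] spot [340.1 335.6]
[[171, 149, 157], [171, 149, 158], [145, 126, 134], [103, 66, 70], [91, 50, 58], [106, 60, 66], [167, 172, 166]]
```

arm_command(moves=[[[0.039,0.0004,0,0,0,0,0],[0.039,0.0004,0,0,0,0,0],[0.039,0.0004,0,0,0,0,0],[0.039,0.0004,0,0,0,0,0],[0.039,0.0004,0,0,0,0,0],[0.039,0.0004,0,0,0,0,0],[0.039,0.0004,0,0,0,0,0],[0.039,0.0004,0,0,0,0,0],[0.039,0.0004,0,0,0,0,0],[0.039,0.0004,0,0,0,0,0],[0.039,0.0004,0,0,0,0,0],[0.039,0.0004,0,0,0,0,0]]])

```text
time: 24.33
tcp_pos: [0.512, 0.3728, 0.1437]
ee_rot: [-3.139, 0.001, 1.643]
force: [1.4, 0.6, -0.3]
width: 0.0489
gripper_force: 31.6
```

arm_command(moves=[[[0,0,0,0,0,-0.12,0],[0,0,0,0,0,-0.12,0],[0,0,0,0,0,-0.12,0],[0,0,0,0,0,-0.12,0],[0,0,0,0,0,-0.12,0],[0,0,0,0,0,-0.12,0],[0,0,0,0,0,-0.12,0],[0,0,0,0,0,-0.12,0],[0,0,0,0,0,-0.12,0],[0,0,0,0,0,-0.12,0],[0,0,0,0,0,-0.12,0],[0,0,0,0,0,-0.12,0]]])

```text
time: 25.33
tcp_pos: [0.5124, 0.3707, 0.1435]
ee_rot: [-3.14, -0.002, 3.089]
force: [0.7, -0.0, -1.9]
width: 0.0489
gripper_force: 31.7
```

arm_command(moves=[[[0,0,0,0,0,-0.12,0],[0,0,0.02,0,0,0,0],[0,0,0.03,0,0,0,0],[0,0,0.015,0,0,0,0],[0,0,0,0,0,0,0],[0,0,0,0,0,0,0]]])

```text
time: 25.83
tcp_pos: [0.5122, 0.3703, 0.0785]
ee_rot: [-3.139, -0.003, -3.08]
force: [-0.2, -0.9, -1.6]
width: 0.0489
gripper_force: 31.7
```

```bash
cat >> h.py <<'E'
def held(f,dark=False):
    """centre of the held jar's lid (lid 22.5 mm above TCP) by matching lid ellipse on edges"""
    c=snap('wrist',f); z=sense()['tcp_pos'][2]+.0217; p=np.array(sense()['tcp_pos'])
    g=cv2.GaussianBlur(c['pixels'],(5,5),0).astype(float)
    th=np.arange(0,2*np.pi,.05);best=(-1,0,0)
    for dx in np.arange(-.008,.0081,.001):
        for dy in np.arange(-.003,.0031,.001):
            s=0
            def smp(r):
                q=np.array([proj(c,[p[0]+dx+r*np.cos(t),p[1]+dy+r*np.sin(t),z]) for t in th[::2]])
                ok=(q[:,1]<318); q=np.clip(q.round().astype(int),0,[511,383]); return g[q[:,1],q[:,0]],ok
            i,ok=smp(.0235);o,_=smp(.0265); s=np.abs(i-o).sum(1)[ok].mean()
            if s>best[0]: best=(s,dx,dy)
    print('held offset (score,dx,dy)',np.round(best,4))
E
python3 - <<'E'
from h import *
held('w5.png'); go(.514,.3725,.029,np.pi+.058)
E
```

```text
held offset (score,dx,dy) [ 1.979683e+02 -2.000000e-03  0.000000e+00]
t 25.88 at [0.5132 0.371  0.0801] yaw -3.08 turn rz 0.003 shift after turn [-0.0008  0.0015  0.0511] before [-0.0009  0.0015  0.0511] n 2.0 F [ 0.3 -0.1 -0.8] w 0.049 g 31.7
```

arm_command(moves=[[[-0.002,0.001,0.02,0,0,0,0],[0,0,0.015,0,0,0,0],[0,0,0.01,0,0,0,0],[0,0,0.003,0,0,0,0],[0,0,0.002,0,0,0,0],[0,0,0,0,0,0,0],[0,0,0,0,0,0,0]]])

```text
time: 26.47
tcp_pos: [0.5159, 0.3726, 0.0314]
ee_rot: [3.141, 0.001, -3.08]
force: [-0.8, 0.5, -1.3]
width: 0.0489
gripper_force: 31.7
```

arm_command(moves=[[[0,0,0.001,0,0,0,0],[0,0,0.001,0,0,0,0],[0,0,0,0,0,0,0],[0,0,0,0,0,0,0.8],[0,0,0,0,0,0,0.8],[0,0,0,0,0,0,0.8],[0,0,0,0,0,0,0.8],[0,0,-0.02,0,0,0,0.8],[0,0,-0.04,0,0,0,0.8],[0,0,-0.04,0,0,0,1],[0,0,-0.02,0,0,0,1],[0,0,0,0,0,0,1]]])

```text
time: 27.47
tcp_pos: [0.5181, 0.3738, 0.155]
ee_rot: [3.136, 0.008, -3.081]
force: [0.8, 1.1, 0.4]
width: 0.0854
gripper_force: 0.0
```

Run:
```python
from h import *
go(*sw(-.127,0.112),.150,1.64)
```

```text
t 27.47 at [0.5181 0.3738 0.155 ] yaw -3.081 turn rz 1.563 shift after turn [-0.3028 -0.0075  0.005 ] before [ 0.005  -0.3028  0.005 ] n 8.0 F [0.8 1.1 0.4] w 0.0854 g 0.0
```

arm_command(moves=[[[0.0006,-0.0378,0,0,0,0,1],[0.0006,-0.0378,0,0,0,0,1],[0.0006,-0.0378,0,0,0,0,1],[0.0006,-0.0378,0,0,0,0,1],[0.0006,-0.0378,0,0,0,0,1],[0.0006,-0.0378,0,0,0,0,1],[0.0006,-0.0378,0,0,0,0,1],[0.0006,-0.0378,0,0,0,0,1],[0,0,0,0,0,0.12,1],[0,0,0,0,0,0.12,1],[0,0,0,0,0,0.12,1],[0,0,0,0,0,0.12,1]]])

```text
time: 28.47
tcp_pos: [0.5289, 0.0696, 0.1481]
ee_rot: [3.142, -0.0, 2.716]
force: [0.4, -0.3, 0.5]
width: 0.0852
gripper_force: 0.0
```

arm_command(moves=[[[0,0,0,0,0,0.12,1],[0,0,0,0,0,0.12,1],[0,0,0,0,0,0.12,1],[0,0,0,0,0,0.12,1],[0,0,0,0,0,0.12,1],[0,0,0,0,0,0.12,1],[0,0,0,0,0,0.12,1],[0,0,0,0,0,0.12,1],[0,0,0,0,0,0.12,1],[0,0,0,0,0,0,1],[0,0,0,0,0,0,1]]])

```text
time: 29.38
tcp_pos: [0.5289, 0.0702, 0.1481]
ee_rot: [-3.141, 0.0, 1.647]
force: [0.3, -1.1, 1.9]
width: 0.0855
gripper_force: 0.0
```

Run:
```python
from h import *
c=snap('wrist','w6.png');a=snap('scene','s6.png')
im=np.zeros((540,800,3),np.uint8)
im[:300,:400]=cv2.resize(c['pixels'],(400,300)); im[:300,400:]=cv2.resize(a['pixels'],(400,300))
im[300:,:400]=cv2.resize(a['pixels'][250:370,270:430],(400,240)); im[300:,400:]=cv2.resize(a['pixels'][130:260,150:320],(400,240))
cv2.imwrite('pics/m6.png',im[:,:,::-1])
p=sw(-.127,.112);print(proj(c,[*p,.05]),proj(c,[*sw(-.127,0),.05]));go(*p,.025,1.64)
print('lids',proj(a,[.5775,.376,.051]),proj(a,[.514,.3725,.051]))
```

```text
[262.5 190.4] [261.3 312.1]
t 29.48 at [0.5289 0.0701 0.1482] yaw 1.647 turn rz 0.007 shift after turn [0.001  0.0028 0.1232] before [0.0009 0.0028 0.1232] n 4.0 F [ 0.7  0.6 -0.8] w 0.0854 g 0.0
lids [343.9 323.5] [363.9 305.9]
```

View pics/m6.png

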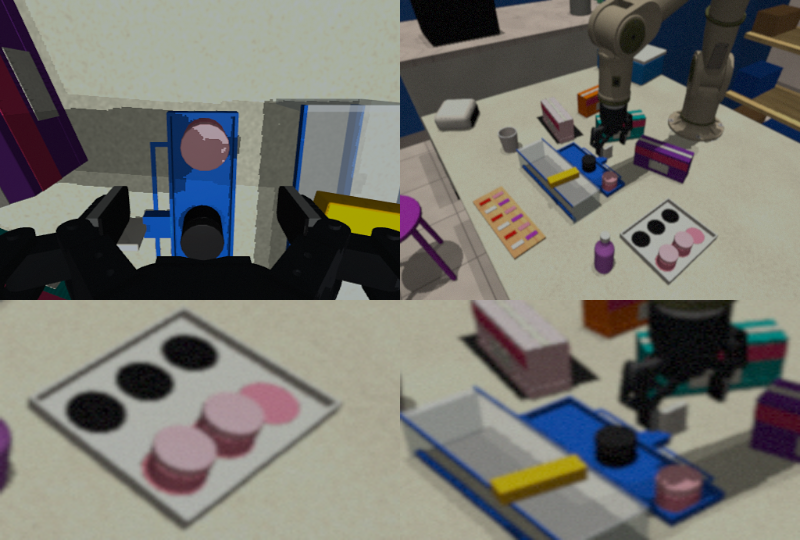

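arm_command(moves=[[[0.005,0.003,0.03,0,0,0,1],[0,0,0.04,0,0,0,1],[0,0,0.033,0,0,0,1],[0,0,0.02,0,0,0,1],[0,0,0,0,0,0,1],[0,0,0,0,0,0,0],[0,0,0,0,0,0,0],[0,0,0,0,0,0,0],[0,0,0,0,0,0,0],[0,0,0,0,0,0,0],[0,0,0,0,0,0,0],[0,0,0,0,0,0,0]]])

```text
time: 30.48
tcp_pos: [0.5331, 0.0755, 0.0274]
ee_rot: [3.138, -0.001, 1.643]
force: [-1.2, -1.1, 6.0]
width: 0.0489
gripper_force: 30.7
```

arm_command(moves=[[[0,0,-0.02,0,0,0,0],[0,0,-0.04,0,0,0,0],[0,0,-0.04,0,0,0,0],[0,0,-0.02,0,0,0,0],[0,0,0,0,0,0,0],[0,0,0,0,0,0,0]]])

```text
time: 30.98
tcp_pos: [0.5328, 0.0757, 0.1474]
ee_rot: [3.137, -0.002, 1.643]
force: [0.1, 0.4, -1.5]
width: 0.0488
gripper_force: 31.7
```

Run:
```python
from h import *
go(.4505,.369,.145,np.pi+.058)
```

```text
t 30.98 at [0.5328 0.0757 0.1474] yaw 1.643 turn rz -1.556 shift after turn [0.0652 0.2976 0.0024] before [ 0.2985 -0.0608  0.0024] n 8.0 F [ 0.1  0.4 -1.5] w 0.0488 g 31.7
```

arm_command(moves=[[[0.0373,-0.0076,0,0,0,0,0],[0.0373,-0.0076,0,0,0,0,0],[0.0373,-0.0076,0,0,0,0,0],[0.0373,-0.0076,0,0,0,0,0],[0.0373,-0.0076,0,0,0,0,0],[0.0373,-0.0076,0,0,0,0,0],[0.0373,-0.0076,0,0,0,0,0],[0.0373,-0.0076,0,0,0,0,0],[0,0,0,0,0,-0.12,0],[0,0,0,0,0,-0.12,0],[0,0,0,0,0,-0.12,0],[0,0,0,0,0,-0.12,0]]])

```text
time: 31.98
tcp_pos: [0.4485, 0.3683, 0.1436]
ee_rot: [-3.139, 0.001, 2.13]
force: [-0.4, -0.0, -1.2]
width: 0.0489
gripper_force: 31.7
```

arm_command(moves=[[[0,0,0,0,0,-0.12,0],[0,0,0,0,0,-0.12,0],[0,0,0,0,0,-0.12,0],[0,0,0,0,0,-0.12,0],[0,0,0,0,0,-0.12,0],[0,0,0,0,0,-0.12,0],[0,0,0,0,0,-0.12,0],[0,0,0,0,0,-0.12,0],[0,0,0,0,0,-0.12,0],[0,0,0.02,0,0,0,0],[0,0,0.03,0,0,0,0],[0,0,0.015,0,0,0,0]]])

```text
time: 32.98
tcp_pos: [0.4476, 0.3672, 0.0762]
ee_rot: [-3.139, -0.004, -3.08]
force: [-0.7, -0.7, -0.8]
width: 0.0486
gripper_force: 31.7
```

arm_command(moves=[[[0,0,0,0,0,0,0],[0,0,0,0,0,0,0],[0,0,0,0,0,0,0]]])

```text
time: 33.23
tcp_pos: [0.4498, 0.3687, 0.0808]
ee_rot: [3.141, 0.0, -3.08]
force: [-0.1, 0.3, -0.0]
width: 0.0491
gripper_force: 31.7
```

Run:
```python
from h import *
held('w7.png'); go(.4505,.369,.0285,np.pi+.058)
```

```text
held offset (score,dx,dy) [ 1.479524e+02 -2.000000e-03  0.000000e+00]
t 33.28 at [0.4501 0.369  0.0814] yaw -3.08 turn rz 0.003 shift after turn [-0.0004 -0.      0.0529] before [-0.0004 -0.      0.0529] n 2.0 F [ 0.5 -0.2 -1.2] w 0.0488 g 31.7
```

arm_command(moves=[[[-0.001,0,0.02,0,0,0,0],[0,0,0.015,0,0,0,0],[0,0,0.01,0,0,0,0],[0,0,0.004,0,0,0,0],[0,0,0.002,0,0,0,0],[0,0,0.001,0,0,0,0],[0,0,0,0,0,0,0],[0,0,0,0,0,0,0],[0,0,0,0,0,0,0]]])

```text
time: 34.03
tcp_pos: [0.4509, 0.3689, 0.029]
ee_rot: [3.141, 0.001, -3.08]
force: [-0.2, -0.7, -0.4]
width: 0.0487
gripper_force: 31.7
```

arm_command(moves=[[[0,0,0.0005,0,0,0,0.8],[0,0,0,0,0,0,0.8],[0,0,0,0,0,0,0.8],[0,0,0,0,0,0,0.8],[0,0,-0.02,0,0,0,0.8],[0,0,-0.04,0,0,0,0.8],[0,0,-0.04,0,0,0,1],[0,0,-0.02,0,0,0,1],[0,0,0,0,0,0,1],[0,0,0,0,0,0,1]]])

```text
time: 34.87
tcp_pos: [0.4513, 0.3692, 0.1495]
ee_rot: [3.139, 0.002, -3.08]
force: [0.3, -0.3, -0.0]
width: 0.0855
gripper_force: 0.0
```

Run:
```python
from h import *
go(*sw(-.128,0),.150,1.64)
```

```text
t 34.87 at [0.4513 0.3692 0.1495] yaw -3.08 turn rz 1.563 shift after turn [-0.4148  0.0585 -0.0005] before [-0.0618 -0.4143 -0.0005] n 11.0 F [ 0.3 -0.3 -0. ] w 0.0855 g 0.0
```

arm_command(moves=[[[-0.0056,-0.0377,0,0,0,0,1],[-0.0056,-0.0377,0,0,0,0,1],[-0.0056,-0.0377,0,0,0,0,1],[-0.0056,-0.0377,0,0,0,0,1],[-0.0056,-0.0377,0,0,0,0,1],[-0.0056,-0.0377,0,0,0,0,1],[-0.0056,-0.0377,0,0,0,0,1],[-0.0056,-0.0377,0,0,0,0,1],[-0.0056,-0.0377,0,0,0,0,1],[-0.0056,-0.0377,0,0,0,0,1],[-0.0056,-0.0377,0,0,0,0,1],[0,0,0,0,0,0.12,1]]])

```text
time: 35.87
tcp_pos: [0.5366, -0.0517, 0.1469]
ee_rot: [-3.137, -0.001, 3.079]
force: [-0.5, -0.4, 1.4]
width: 0.0853
gripper_force: 0.0
```

arm_command(moves=[[[0,0,0,0,0,0.12,1],[0,0,0,0,0,0.12,1],[0,0,0,0,0,0.12,1],[0,0,0,0,0,0.12,1],[0,0,0,0,0,0.12,1],[0,0,0,0,0,0.12,1],[0,0,0,0,0,0.12,1],[0,0,0,0,0,0.12,1],[0,0,0,0,0,0.12,1],[0,0,0,0,0,0.12,1],[0,0,0,0,0,0.12,1],[0,0,0,0,0,0.12,1]]])

```text
time: 36.87
tcp_pos: [0.5364, -0.0415, 0.1462]
ee_rot: [-3.139, 0.0, 1.637]
force: [1.0, -0.3, -0.7]
width: 0.0851
gripper_force: 0.0
```

arm_command(moves=[[[0,0,0,0,0,0,1],[0,0,0,0,0,0,1],[0,0,0,0,0,0,1]]])

```text
time: 37.12
tcp_pos: [0.5369, -0.0415, 0.147]
ee_rot: [-3.14, 0.0, 1.647]
force: [0.3, -0.7, -0.7]
width: 0.0858
gripper_force: 0.0
```

Run:
```python
from h import *
c=snap('wrist','w8.png');p=sw(-.128,0);uv=proj(c,[*p,.05]);print(uv);go(*p,.025,1.64)
g=c['pixels'].astype(int);m=((g.max(2)<85)&(g.max(2)-g.min(2)<25)).astype(np.uint8);m[235:]=0;m[:,:150]=0;m[:,370:]=0
k,l,s,ce=cv2.connectedComponentsWithStats(m)
for i in range(1,k):
    if s[i,4]>500: print(s[i].tolist(),ce[i].round(1),ray(c,s[i,0]+s[i,2]/2,s[i,1]+s[i,3]/2,.05))
```

```text
[261.  190.8]
t 37.17 at [ 0.5371 -0.0415  0.1473] yaw 1.646 turn rz 0.006 shift after turn [0.0009 0.0013 0.1223] before [0.0009 0.0013 0.1223] n 3.0 F [ 0.5 -0.3 -0.3] w 0.0854 g 0.0
[228, 151, 63, 68, 3240] [259.  185.2] [ 0.5368 -0.0359  0.05  ]
```

arm_command(moves=[[[0.0045,0,0.03,0,0,0,1],[0,0,0.04,0,0,0,1],[0,0,0.033,0,0,0,1],[0,0,0.019,0,0,0,1],[0,0,0,0,0,0,1],[0,0,0,0,0,0,0],[0,0,0,0,0,0,0],[0,0,0,0,0,0,0],[0,0,0,0,0,0,0],[0,0,0,0,0,0,0],[0,0,0,0,0,0,0],[0,0,0,0,0,0,0]]])

```text
time: 38.17
tcp_pos: [0.5385, -0.0373, 0.0279]
ee_rot: [3.138, -0.0, 1.643]
force: [-1.3, -0.3, 6.4]
width: 0.049
gripper_force: 30.7
```

arm_command(moves=[[[0,0,-0.02,0,0,0,0],[0,0,-0.04,0,0,0,0],[0,0,-0.04,0,0,0,0],[0,0,-0.02,0,0,0,0],[0,0,0,0,0,0,0],[0,0,0,0,0,0,0]]])

```text
time: 38.67
tcp_pos: [0.5383, -0.0369, 0.1478]
ee_rot: [3.137, -0.001, 1.643]
force: [-0.3, 0.5, -1.2]
width: 0.0487
gripper_force: 31.7
```

Run:
```python
from h import *
go(.519,.2815,.145,np.pi+.058)
```

```text
t 38.67 at [ 0.5383 -0.0369  0.1478] yaw 1.643 turn rz -1.556 shift after turn [0.0008 0.319  0.0028] before [0.319  0.0039 0.0028] n 8.0 F [-0.3  0.5 -1.2] w 0.0487 g 31.7
```

arm_command(moves=[[[0.0399,0.0005,0,0,0,0,0],[0.0399,0.0005,0,0,0,0,0],[0.0399,0.0005,0,0,0,0,0],[0.0399,0.0005,0,0,0,0,0],[0.0399,0.0005,0,0,0,0,0],[0.0399,0.0005,0,0,0,0,0],[0.0399,0.0005,0,0,0,0,0],[0.0399,0.0005,0,0,0,0,0],[0,0,0,0,0,-0.12,0],[0,0,0,0,0,-0.12,0],[0,0,0,0,0,-0.12,0],[0,0,0,0,0,-0.12,0]]])

```text
time: 39.67
tcp_pos: [0.5171, 0.2816, 0.144]
ee_rot: [-3.139, 0.0, 2.13]
force: [-0.3, -0.2, -0.3]
width: 0.049
gripper_force: 31.7
```

arm_command(moves=[[[0,0,0,0,0,-0.12,0],[0,0,0,0,0,-0.12,0],[0,0,0,0,0,-0.12,0],[0,0,0,0,0,-0.12,0],[0,0,0,0,0,-0.12,0],[0,0,0,0,0,-0.12,0],[0,0,0,0,0,-0.12,0],[0,0,0,0,0,-0.12,0],[0,0,0,0,0,-0.12,0],[0,0,0.02,0,0,0,0],[0,0,0.03,0,0,0,0],[0,0,0.015,0,0,0,0]]])

```text
time: 40.67
tcp_pos: [0.516, 0.2806, 0.0767]
ee_rot: [-3.14, -0.004, -3.08]
force: [0.7, -0.2, -1.2]
width: 0.0489
gripper_force: 31.7
```

arm_command(moves=[[[0,0,0,0,0,0,0],[0,0,0,0,0,0,0],[0,0,0,0,0,0,0]]])

```text
time: 40.92
tcp_pos: [0.5184, 0.2817, 0.0813]
ee_rot: [3.141, 0.0, -3.08]
force: [1.0, -0.0, -0.1]
width: 0.0487
gripper_force: 31.7
```

Run:
```python
from h import *
held('w9.png'); go(.519,.2815,.029,np.pi+.058)
```

```text
held offset (score,dx,dy) [1.787143e+02 2.000000e-03 0.000000e+00]
t 40.97 at [0.5188 0.2819 0.0819] yaw -3.08 turn rz 0.003 shift after turn [-0.0002 -0.0004  0.0529] before [-0.0002 -0.0004  0.0529] n 2.0 F [ 0.2  0.4 -0.3] w 0.0487 g 31.7
```

View pics/w9.png

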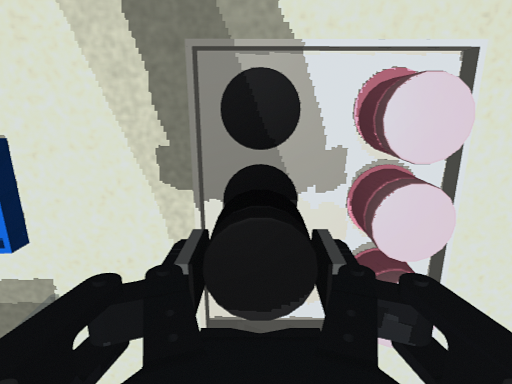

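Held black jar is a couple of mm behind TCP; pink jars sit on their spots (lids at (429,117), (412,220)). Lower it.

arm_command(moves=[[[0.0015,0,0.02,0,0,0,0],[0,0,0.015,0,0,0,0],[0,0,0.01,0,0,0,0],[0,0,0.004,0,0,0,0],[0,0,0.002,0,0,0,0],[0,0,0.001,0,0,0,0],[0,0,0,0,0,0,0],[0,0,0,0,0,0,0],[0,0,0,0,0,0,0]]])

```text
time: 41.72
tcp_pos: [0.517, 0.2817, 0.0295]
ee_rot: [3.141, 0.001, -3.08]
force: [0.1, 0.0, -0.4]
width: 0.0492
gripper_force: 31.7
```

arm_command(moves=[[[0,0,0.0005,0,0,0,0.8],[0,0,0,0,0,0,0.8],[0,0,0,0,0,0,0.8],[0,0,0,0,0,0,0.8],[0,0,-0.02,0,0,0,0.8],[0,0,-0.04,0,0,0,0.8],[0,0,-0.04,0,0,0,1],[0,0,-0.04,0,0,0,1],[-0.03,0.03,-0.03,0,0,0,1],[-0.03,0.015,-0.03,0,0,0,1],[0,0,0,0,0,0,1],[0,0,0,0,0,0,1]]])

```text
time: 42.72
tcp_pos: [0.5677, 0.3237, 0.2216]
ee_rot: [3.14, 0.003, -3.08]
force: [-0.1, -0.5, -1.0]
width: 0.0852
gripper_force: 0.0
```

Run:
```python
from h import *
c=load('w9.png');print([ray(c,u,v,.051) for u,v in((429,117),(412,220))])
snap('wrist','w10.png');st()
```

```text
[array([0.4538, 0.3693, 0.051 ]), array([0.5127, 0.3712, 0.051 ])]
42.7667 [0.5663 0.3225 0.2198] [-3.141  0.    -3.081] [-0.2 -0.4 -1.2] 0.0854906182602552 0.0 [-0.84  0.47  0.41  1.32 -0.18  1.39  1.19]
```

View pics/w10.png

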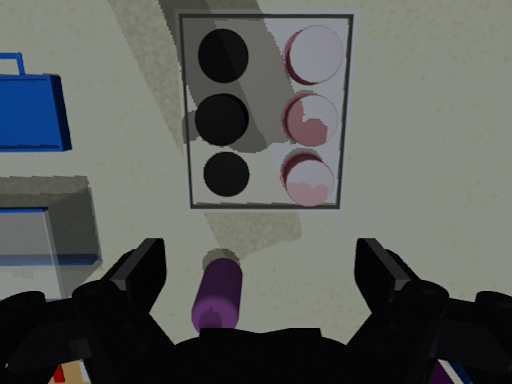

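All four jars upright on their spots. Measuring offsets with an edge match (lids vs. free black spots).

```bash
cat >> h.py <<'E'
def circ(c,x,y,z,r,w=.008):
    g=cv2.GaussianBlur(c['pixels'],(3,3),0).astype(float);th=np.arange(0,2*np.pi,.1);best=(-1,)
    for dx in np.arange(-w,w+1e-6,.001):
        for dy in np.arange(-w,w+1e-6,.001):
            v=[]
            for rr in(r-.0015,r+.0015):
                q=np.array([proj(c,[x+dx+rr*np.cos(t),y+dy+rr*np.sin(t),z]) for t in th]).reshape(-1,1,2).astype(np.float32)
                v.append(cv2.remap(g,q,None,cv2.INTER_LINEAR)[:,0])
            s=np.minimum(np.abs(v[0]-v[1]).sum(1),60).mean()
            if s>best[0]: best=(s,x+dx,y+dy)
    return np.round(best,4)
E
python3 - <<'E'
from h import *
c=load('w10.png')
for n,a in dict(bs1=(.455,.278,.005,.027),bs3=(.583,.285,.005,.027),p1=(.4505,.369,.051,.025),p2=(.514,.3725,.051,.025),p3=(.5775,.376,.051,.025),b2=(.519,.2815,.051,.025)).items(): print(n,circ(c,*a))
E
```

```text
bs1 [60.     0.454  0.278]
bs3 [60.     0.582  0.284]
p1 [42.5318  0.4555  0.371 ]
p2 [47.7015  0.514   0.3735]
p3 [50.8289  0.5775  0.378 ]
b2 [60.      0.519   0.2835]
```

arm_command(moves=[[[0.03,0.014,0,0,0,0,1],[0.03,0.014,0,0,0,0,1],[0.03,0.014,0,0,0,0,1],[0.03,0.013,0,0,0,0,1],[0,0,0,0,0,0,1],[0,0,0,0,0,0,1],[0,0,0,0,0,0,1]]])

```text
time: 43.35
tcp_pos: [0.4422, 0.369, 0.2192]
ee_rot: [-3.14, -0.001, -3.08]
force: [1.0, -1.4, -1.0]
width: 0.0856
gripper_force: 0.0
```

Run:
```python
from h import *
c=snap('wrist','w11.png');st()
for n,a in dict(bs1=(.455,.278,.005,.027),p1=(.4505,.369,.051,.025),p2=(.514,.3725,.051,.025),b2=(.519,.2815,.051,.025)).items(): print(n,circ(c,*a))
u,v=proj(c,[.46,.33,.03]).astype(int);print(u,v)
im=cv2.resize(c['pixels'][max(v-110,0):v+90,max(u-130,0):u+130],(780,600) if v>110 else None,fx=3,fy=3)
cv2.imwrite('pics/c11.png',im[:600,:,::-1]);print(im.shape)
```

```text
43.4 [0.4431 0.3686 0.2194] [-3.140e+00 -1.000e-03 -3.082e+00] [ 0.8 -0.6 -0.4] 0.08532598864981057 0.0 [-1.05  0.29  0.37  1.54 -0.11  1.33  0.97]
bs1 [60.     0.455  0.277]
p1 [48.8881  0.4555  0.37  ]
p2 [51.7297  0.514   0.3725]
b2 [40.8569  0.52    0.2825]
223 182
(600, 780, 3)
```

View pics/c11.png

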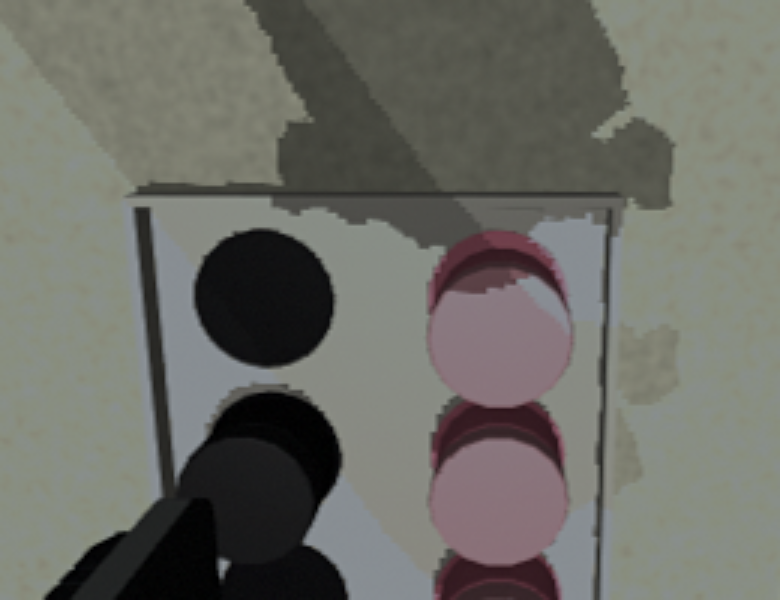

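P1's lid shows a wider crescent at the −x side: about 5 mm too far +x. Regrasp and nudge it.

arm_command(moves=[[[-0.012,0,0.035,0,0,0,0.8],[0,0.001,0.04,0,0,0,0.8],[0,0,0.04,0,0,0,0.8],[0,0,0.035,0,0,0,0.8],[0,0,0.025,0,0,0,0.8],[0,0,0.013,0,0,0,0.8],[0,0,0,0,0,0,0.8],[0,0,0,0,0,0,0.8],[0,0,0,0,0,0,0],[0,0,0,0,0,0,0],[0,0,0,0,0,0,0],[0,0,0,0,0,0,0]]])

```text
time: 44.4
tcp_pos: [0.4564, 0.3727, 0.0346]
ee_rot: [3.139, 0.003, -3.081]
force: [0.7, -1.3, 6.5]
width: 0.0488
gripper_force: 31.2
```

arm_command(moves=[[[0,0,-0.002,0,0,0,0],[0,0,-0.002,0,0,0,0],[0.003,-0.0005,0,0,0,0,0],[0.002,-0.0005,0,0,0,0,0],[0,0,0,0,0,0,0],[0,0,0.002,0,0,0,0],[0,0,0.0015,0,0,0,0],[0,0,0,0,0,0,0],[0,0,0,0,0,0,0],[0,0,0,0,0,0,0]]])

```text
time: 45.23
tcp_pos: [0.4496, 0.3707, 0.0345]
ee_rot: [3.141, -0.001, -3.08]
force: [-8.7, -5.8, 21.1]
width: 0.0486
gripper_force: 32.9
```

arm_command(moves=[[[0,0,-0.0015,0,0,0,0],[0,0,-0.0005,0,0,0,0],[0,0,0,0,0,0,0.8],[0,0,0,0,0,0,0.8],[0,0,0,0,0,0,0.8],[0,0,0,0,0,0,0.8],[0,0,-0.03,0,0,0,0.8],[0,0,-0.04,0,0,0,0.8],[0,0,-0.04,0,0,0,1],[0.012,0,-0.04,0,0,0,1],[0,0,-0.035,0,0,0,1],[0,0,0,0,0,0,1]]])

```text
time: 46.23
tcp_pos: [0.4403, 0.372, 0.2278]
ee_rot: [3.133, 0.009, -3.08]
force: [1.2, -0.3, 1.0]
width: 0.0853
gripper_force: 0.0
```

arm_command(moves=[[[0,0,0,0,0,0,1],[0,0,0,0,0,0,1],[0,0,0,0,0,0,1]]])

```text
time: 46.48
tcp_pos: [0.4373, 0.3693, 0.2178]
ee_rot: [-3.14, -0.002, -3.08]
force: [0.3, -0.7, -0.8]
width: 0.0853
gripper_force: 0.0
```

Run:
```python
from h import *
c=snap('wrist','w12.png');d=snap('side','d12.png')
for n,a in dict(bs1=(.455,.278,.005,.027),p1=(.4505,.369,.051,.025),p2=(.514,.3725,.051,.025)).items(): print(n,circ(c,*a))
go(*sw(-.098-.127),.2,np.pi+.069)
# fin & carton from side
print('carton top pred',proj(d,[.485,-.340,.1]))
```

```text
bs1 [60.     0.454  0.278]
p1 [47.4196  0.4485  0.372 ]
p2 [53.7605  0.514   0.3725]
t 46.58 at [0.4373 0.3693 0.2178] yaw -3.08 turn rz -0.008 shift after turn [ 0.0245 -0.4158  0.0178] before [ 0.0212 -0.4159  0.0178] n 11.0 F [-0.1  0.2  0.7] w 0.0854 g 0.0
carton top pred [339.5 283. ]
```

arm_command(moves=[[[0.002,-0.038,0,0,0,0,1],[0.002,-0.038,0,0,0,0,1],[0.002,-0.038,0,0,0,0,1],[0.002,-0.038,0,0,0,0,1],[0.002,-0.038,0,0,0,0,1],[0.002,-0.038,0,0,0,0,1],[0.002,-0.038,0,0,0,0,1],[0.002,-0.038,0,0,0,0,1],[0.002,-0.038,0,0,0,0,1],[0.002,-0.038,0,0,0,0,1],[0.002,-0.036,0,0,0,-0.008,1]]])

```text
time: 47.5
tcp_pos: [0.4406, -0.049, 0.2189]
ee_rot: [-3.142, -0.001, -3.073]
force: [0.9, 0.1, 0.4]
width: 0.0856
gripper_force: 0.0
```

arm_command(moves=[[[0,0,0,0,0,0,1],[0,0,0,0,0,0,1],[0,0,0,0,0,0,1]]])

```text
time: 47.75
tcp_pos: [0.4411, -0.0463, 0.219]
ee_rot: [3.142, -0.001, -3.073]
force: [0.2, 1.1, 0.8]
width: 0.0853
gripper_force: 0.0
```

Run:
```python
from h import *
c=snap('wrist','w13.png'); go(.4424,-.0467,.027,np.pi+.069)
# white fin top brightest vertical strip near predicted
p=[proj(c,[*sw(-.127-.09,o),.058]) for o in(-.005,0,.005)];print(p)
u,v=p[1].astype(int);print(v,c['pixels'][min(v,383),u-25:u+26:2].mean(1).round().astype(int).tolist() if v<384 else '')
```

```text
t 47.8 at [ 0.4412 -0.0457  0.219 ] yaw -3.071 turn rz 0.002 shift after turn [-0.0011 -0.0011  0.192 ] before [-0.0011 -0.0011  0.192 ] n 5.0 F [1.5 0.3 0.9] w 0.0855 g 0.0
[array([253.6, 182. ]), array([258.7, 182. ]), array([263.7, 182. ])]
182 [150, 150, 150, 160, 158, 149, 143, 109, 67, 68, 69, 117, 171, 170, 170, 160, 76, 69, 69, 65, 124, 149, 152, 159, 153, 147]
```

arm_command(moves=[[[-0.001,-0.001,0.035,0,0,0,1],[0,0,0.04,0,0,0,1],[0,0,0.04,0,0,0,0.6],[0,0,0.04,0,0,0,0.6],[0,0,0.032,0,0,0,0.6],[0,0,0,0,0,0,0],[0,0,0,0,0,0,0],[0,0,0,0,0,0,0],[0,0,0,0,0,0,0],[0,0,0,0,0,0,0],[0,0,0,0,0,0,0],[0,0,0,0,0,0,0]]], force=50)

```text
time: 48.8
tcp_pos: [0.4439, -0.0472, 0.0342]
ee_rot: [3.14, 0.003, -3.072]
force: [-2.7, 1.1, 8.8]
width: 0.009
gripper_force: 53.5
```

arm_command(moves=[[[-0.003,0,0,0,0,0,0],[-0.006,0,0,0,0,0,0],[-0.01,0,0,0,0,0,0],[-0.012,0,0,0,0,0,0],[-0.012,0,0,0,0,0,0],[-0.012,0,0,0,0,0,0],[-0.012,0,0,0,0,0,0],[-0.012,0,0,0,0,0,0],[-0.012,0,0,0,0,0,0],[-0.012,0,0,0,0,0,0],[-0.01,0,0,0,0,0,0],[-0.004,0,0,0,0,0,0]]])

```text
time: 49.8
tcp_pos: [0.56, -0.0399, 0.0341]
ee_rot: [3.141, 0.001, -3.073]
force: [-8.7, -0.1, 12.8]
width: 0.0091
gripper_force: 54.1
```

Run:
```python
from h import *
go(.5695,-.0382,.029,np.pi+.069)
```

```text
t 49.8 at [ 0.56   -0.0399  0.0341] yaw -3.073 turn rz -0.0 shift after turn [-0.0096  0.001   0.0051] before [-0.0096  0.001   0.0051] n 1.0 F [-8.7 -0.1 12.8] w 0.0091 g 54.1
```

arm_command(moves=[[[-0.003,0,0,0,0,0,0],[-0.003,0,0,0,0,0,0],[-0.002,0,0,0,0,0,0],[-0.001,0,0,0,0,0,0],[0,0,0,0,0,0,0],[0,0,0,0,0,0,0]]])

```text
time: 50.3
tcp_pos: [0.5678, -0.0395, 0.0341]
ee_rot: [3.141, -0.0, -3.073]
force: [-7.2, -1.0, 11.0]
width: 0.0089
gripper_force: 54.0
```

arm_command(moves=[[[-0.001,0,0,0,0,0,0],[-0.001,0,0,0,0,0,0],[0,0,0,0,0,0,0],[0,0,0,0,0,0,0]]])

```text
time: 50.63
tcp_pos: [0.5696, -0.0394, 0.0342]
ee_rot: [3.141, -0.0, -3.073]
force: [-8.6, -0.8, 11.0]
width: 0.0091
gripper_force: 54.0
```

arm_command(moves=[[[-0.001,0,0,0,0,0,0],[0,0,0,0,0,0,0],[0,0,0,0,0,0,0]]])

```text
time: 50.88
tcp_pos: [0.5706, -0.0393, 0.0342]
ee_rot: [3.141, -0.0, -3.073]
force: [-9.5, -0.3, 11.7]
width: 0.0091
gripper_force: 54.1
```

arm_command(moves=[[[-0.001,0,-0.002,0,0,0,0],[-0.001,0,0,0,0,0,0],[0,0,0,0,0,0,0],[0,0,0,0,0,0,0]]])

```text
time: 51.22
tcp_pos: [0.5732, -0.0383, 0.0345]
ee_rot: [3.141, 0.0, -3.072]
force: [0.2, 0.4, -2.2]
width: 0.0095
gripper_force: 52.0
```

arm_command(moves=[[[-0.001,0,0,0,0,0,0],[-0.001,0,0,0,0,0,0],[0,0,0,0,0,0,0],[0,0,0,0,0,0,0]]])

```text
time: 51.55
tcp_pos: [0.5753, -0.0384, 0.0345]
ee_rot: [-3.142, 0.0, -3.072]
force: [-0.6, -0.0, -0.7]
width: 0.0091
gripper_force: 52.2
```

arm_command(moves=[[[-0.001,0,0,0,0,0,0],[-0.001,0,0,0,0,0,0],[0,0,0,0,0,0,0],[0,0,0,0,0,0,0]]])

```text
time: 51.88
tcp_pos: [0.5761, -0.0388, 0.0345]
ee_rot: [3.142, -0.002, -3.073]
force: [-7.2, -0.4, 4.3]
width: 0.0092
gripper_force: 53.0
```

Run:
```python
from h import *
st()
d=snap('side','d14.png');a=snap('scene','s14.png')
im=np.hstack([cv2.resize(a['pixels'][150:290,140:270],(390,420),interpolation=2),cv2.resize(d['pixels'][130:240,270:390],(410,420),interpolation=2)])
cv2.imwrite('pics/c14.png',im[:,:,::-1])
```

```text
51.8833 [ 0.5761 -0.0388  0.0345] [ 3.142e+00 -2.000e-03 -3.073e+00] [-7.2 -0.4  4.3] 0.009190923268781778 52.96573340892792 [-0.48  0.53  0.64  1.75 -0.37  0.99  1.94]
```

arm_command(moves=[[[-0.001,0,0,0,0,0,0],[-0.001,0,0,0,0,0,0],[0,0,0,0,0,0,0],[0,0,0,0,0,0,0]]])

```text
time: 52.32
tcp_pos: [0.5761, -0.0388, 0.0344]
ee_rot: [3.14, -0.006, -3.073]
force: [-16.3, 0.2, 14.7]
width: 0.0091
gripper_force: 54.4
```

arm_command(moves=[[[0.003,0,0.002,0,0,0,0],[0,0,0,0,0,0,0],[0,0,0,0,0,0,0.6],[0,0,0,0,0,0,0.6],[0,0,0,0,0,0,0.6],[0,0,0,0,0,0,0.6],[0,0,-0.03,0,0,0,0.6],[0,0,-0.04,0,0,0,0.6],[0,0,-0.04,0,0,0,1],[0,0,-0.04,0,0,0,1],[0,0,-0.04,0,0,0,1],[0,0,0,0,0,0,1]]])

```text
time: 53.32
tcp_pos: [0.5799, -0.0394, 0.231]
ee_rot: [-3.141, 0.012, -3.073]
force: [-0.3, -0.4, -0.0]
width: 0.0858
gripper_force: 0.0
```

arm_command(moves=[[[0,0,0,0,0,0,1],[0.004,0,0,0,0,0,1],[0,0,0,0,0,0,1]]])

```text
time: 53.57
tcp_pos: [0.5708, -0.0387, 0.2208]
ee_rot: [3.142, -0.003, -3.073]
force: [0.0, 0.2, -0.1]
width: 0.0858
gripper_force: 0.0
```

Run:
```python
from h import *
c=snap('wrist','w15.png');st();go(.485,-.335,.2,1.47)
g=c['pixels'].astype(int)
# fin front/back ends along its centreline, rim front edge columns
u0,v0=proj(c,[*sw(-.11),.058]);print('fin front pred',u0,v0,'rim front pred',proj(c,[*sw(-.04,.08),.018]),proj(c,[*sw(-.04,-.08),.018]))
u=int(round(u0));print('fin col',[(v,g[v,u].tolist()) for v in range(int(v0)-14,int(v0)+10,2)])
for s in(.08,-.08):
    q=proj(c,[*sw(-.04,s),.018]).astype(int);print('rim',[(v,g[v,q[0]].tolist()) for v in range(q[1]-10,q[1]+10,2)])
```

```text
53.6167 [ 0.571  -0.0386  0.2208] [ 3.142e+00 -3.000e-03 -3.072e+00] [-0.3 -0.7  0.5] 0.085313211480208 0.0 [-0.56  0.33  0.73  1.56 -0.22  1.34  1.84]
t 53.62 at [ 0.571  -0.0386  0.2208] yaw -3.072 turn rz 1.741 shift after turn [-0.3035 -0.0557  0.0208] before [ 0.1062 -0.2897  0.0208] n 8.0 F [-0.3 -0.7  0.5] w 0.0853 g 0.0
fin front pred 260.0 159.1 rim front pred [328.9 213.3] [191.1 213.2]
fin col [(145, [4, 34, 78]), (147, [81, 80, 67]), (149, [75, 76, 67]), (151, [77, 79, 70]), (153, [77, 78, 70]), (155, [50, 50, 48]), (157, [52, 52, 49]), (159, [52, 52, 49]), (161, [52, 52, 49]), (163, [82, 82, 76]), (165, [86, 85, 81]), (167, [86, 86, 81])]
rim [(203, [104, 104, 93]), (205, [104, 106, 93]), (207, [103, 104, 93]), (209, [105, 106, 94]), (211, [0, 12, 45]), (213, [3, 18, 47]), (215, [3, 20, 51]), (217, [5, 32, 75]), (219, [4, 31, 75]), (221, [4, 32, 74])]
rim [(203, [96, 97, 87]), (205, [98, 99, 88]), (207, [104, 105, 93]), (209, [102, 103, 92]), (211, [73, 77, 77]), (213, [4, 19, 48]), (215, [3, 18, 47]), (217, [7, 34, 78]), (219, [5, 33, 76]), (221, [6, 33, 76])]
```

Run:
```python
from h import *
a=load('s1.png')['pixels'].astype(int);b=snap('scene','s15.png')['pixels'].astype(int)
m=(np.abs(a-b).max(2)>40); print('diff carton/mat px',m[112:190,170:235].sum())
print('diff jars-tray none; remover/cup/buffer', m[290:355,245:277].sum(), m[160:200,125:155].sum(), m[212:242,185:232].sum())
```

```text
diff carton/mat px 1706
diff jars-tray none; remover/cup/buffer 0 0 29
```

arm_command(moves=[[[0.0133,-0.0362,0,0,0,0,1],[0.0133,-0.0362,0,0,0,0,1],[0.0133,-0.0362,0,0,0,0,1],[0.0133,-0.0362,0,0,0,0,1],[0.0133,-0.0362,0,0,0,0,1],[0.0133,-0.0362,0,0,0,0,1],[0.0133,-0.0362,0,0,0,0,1],[0.0133,-0.0362,0,0,0,0,1],[0,0,0,0,0,0.1245,1],[0,0,0,0,0,0.1245,1],[0,0,0,0,0,0.1245,1],[0,0,0,0,0,0.1245,1]]])

```text
time: 54.67
tcp_pos: [0.4854, -0.3352, 0.2213]
ee_rot: [-3.141, -0.002, 2.706]
force: [-0.2, 1.0, -0.5]
width: 0.0855
gripper_force: 0.0
```

arm_command(moves=[[[0,0,0,0,0,0.1245,1],[0,0,0,0,0,0.1245,1],[0,0,0,0,0,0.1245,1],[0,0,0,0,0,0.1245,1],[0,0,0,0,0,0.1245,1],[0,0,0,0,0,0.1245,1],[0,0,0,0,0,0.1245,1],[0,0,0,0,0,0.1245,1],[0,0,0,0,0,0.1245,1],[0,0,0,0,0,0.1245,1],[0,0,0,0,0,0,1],[0,0,0,0,0,0,1]]])

```text
time: 55.67
tcp_pos: [0.4858, -0.3348, 0.2216]
ee_rot: [-3.14, 0.0, 1.472]
force: [0.3, 0.8, 0.2]
width: 0.0852
gripper_force: 0.0
```

```bash
cat >> h.py <<'E'
from scipy.optimize import differential_evolution
def rect(c,x,y,yw,zt=.1,w=.06,vmax=300):
    g=cv2.GaussianBlur(c['pixels'],(3,3),0).astype(float);K=c['mtx'];T=np.array(c['cam_to_world'])
    t=np.linspace(-.95,.95,40);e=[]
    for d in(-.002,.002):
        a,b=.030+d,.095+d
        e.append(np.vstack([np.c_[s*a+0*t,t*.095] for s in(-1,1)]+[np.c_[t*.03,s*b+0*t] for s in(-1,1)]))
    def smp(p,q):
        cs,sn=np.cos(p[2]),np.sin(p[2]);W=np.c_[p[0]+q[:,0]*cs-q[:,1]*sn,p[1]+q[:,0]*sn+q[:,1]*cs,zt+0*q[:,0]]
        h=(W-T[:3,3])@T[:3,:3]@np.array(K).T;uv=h[:,:2]/h[:,2:]
        return cv2.remap(g,uv.astype(np.float32).reshape(-1,1,2),None,cv2.INTER_LINEAR)[:,0],(uv[:,1]<vmax)&(uv[:,1]>0)
    def f(p):
        i,ok=smp(p,e[0]);o,_=smp(p,e[1]); return -(np.minimum(np.abs(i-o).sum(1),50)*ok).mean()
    r=differential_evolution(f,[(x-w,x+w),(y-w,y+w),(yw-.5,yw+.5)],popsize=30,seed=1,maxiter=150)
    print('rect',r.x.round(4),round(-r.fun,1)); return r.x
E
python3 - <<'E'
from h import *
rect(load('w0.png'),.52,-.05,.05)
c=snap('wrist','w16.png'); rect(c,.485,-.34,-.1)
a=load('s15.png'); rect(a,.485,-.34,-.1,vmax=384); rect(load('d12.png'),.485,-.34,-.1,vmax=384)
go(.485,-.34,.07,1.47)
E
```

```text
rect [0.5065 0.0048 0.0383] 33.9
rect [ 0.5075 -0.2906 -0.1188] 35.6
rect [ 0.5009 -0.3172 -0.1484] 29.9
rect [ 0.5033 -0.3103 -0.1108] 40.6
t 55.72 at [ 0.4858 -0.3348  0.2218] yaw 1.472 turn rz 0.002 shift after turn [-0.0052 -0.0003  0.1518] before [-0.0052 -0.0003  0.1518] n 4.0 F [-0.4  0.2 -0.5] w 0.0853 g 0.0
```

Run:
```python
from h import *
for n in('s1','d1','s4','s6','s14','d14','s15'): print(n); rect(load(n+'.png'),.49,-.33,-.1,vmax=384)
c=load('w16.png')
for y in(-.335,-.325,-.315,-.305,-.295):
    print(y);rect(c,.505,y,-.12,w=.004)
```

```text
s1
rect [ 0.4814 -0.347  -0.127 ] 32.9
d1
rect [ 0.4351 -0.3669  0.0873] 35.4
s4
rect [ 0.5443 -0.2928 -0.5621] 27.1
s6
rect [ 0.5027 -0.3166 -0.1392] 28.0
s14
rect [ 0.5041 -0.3224 -0.4604] 25.8
d14
rect [ 0.5038 -0.3101 -0.1061] 34.5
s15
rect [ 0.5009 -0.3173 -0.1516] 29.9
-0.335
rect [ 0.5037 -0.3315 -0.0932] 22.9
-0.325
rect [ 0.5031 -0.3235 -0.1163] 23.3
-0.315
rect [ 0.5042 -0.3128 -0.1262] 35.5
-0.305
rect [ 0.5051 -0.309  -0.1204] 26.5
-0.295
rect [ 0.5072 -0.291  -0.105 ] 35.3
```

The carton was knocked ~2–3 cm on the mat (now at about (.503,−.313), yaw −.12, agreed by scene, side and wrist fits). Grasp it there.

arm_command(moves=[[[0,0,0,0,0,0.021,1],[0.024,0.016,0.03,0,0,0,1],[0,0,0.03,0,0,0,1],[0,0,0.03,0,0,0,1],[0,0,0.03,0,0,0,1],[0,0,0.03,0,0,0,1],[0,0,0,0,0,0,1],[0,0,0,0,0,0,0],[0,0,0,0,0,0,0],[0,0,0,0,0,0,0],[0,0,0,0,0,0,0],[0,0,0,0,0,0,0]]], force=50)

```text
time: 56.72
tcp_pos: [0.5057, -0.3142, 0.0749]
ee_rot: [3.139, 0.001, 1.447]
force: [-2.4, 0.1, 8.1]
width: 0.0592
gripper_force: 55.6
```

arm_command(moves=[[[0,0,0,0,0,0,0],[0,0,-0.02,0,0,0,0],[0,0,-0.03,0,0,0,0],[0,0,-0.03,0,0,0,0],[0,0,-0.035,0,0,0,0],[0,0,0,0,0,0,0],[0,0,0,0,0,0,0]]])

```text
time: 57.3
tcp_pos: [0.5058, -0.3141, 0.1902]
ee_rot: [3.137, 0.001, 1.447]
force: [-0.2, -0.3, -2.7]
width: 0.0592
gripper_force: 55.4
```

Run:
```python
from h import *
c=snap('wrist','w17.png'); s=sense();p=s['tcp_pos']
# offset of carton along its length: edge profile at z top
rect(c,p[0],p[1],s['ee_rot'][2]-np.pi/2,zt=p[2]+.0315,w=.015)
d=sw(-.155);go(*d,.188,np.pi/2+.069)
g=c['pixels'].astype(int)
T=lambda o,l:proj(c,[p[0]+o*np.cos(s['ee_rot'][2]-np.pi/2)-l*np.sin(s['ee_rot'][2]-np.pi/2),p[1]+l*np.cos(s['ee_rot'][2]-np.pi/2)+o*np.sin(s['ee_rot'][2]-np.pi/2),p[2]+.0315])
for l in np.arange(.075,.116,.003):
    q=T(.02,l);r=T(-.02,l);print(round(l,3),q,[g[int(round(v)),int(round(u))].tolist() if 0<=v<384 else None for u,v in(q,r)])
```

```text
rect [ 0.5083 -0.3093 -0.1224] 24.9
t 57.35 at [ 0.5052 -0.3132  0.1883] yaw 1.447 turn rz -0.193 shift after turn [0.2697 0.0248 0.0003] before [ 0.2695 -0.0273  0.0003] n 7.0 F [-0.5  0.5 -3.2] w 0.0588 g 55.4
0.075 [315.1  77.1] [[150, 142, 145], [150, 140, 142]]
0.078 [315.5  67.8] [[149, 142, 145], [149, 139, 142]]
0.081 [315.9  58.3] [[149, 142, 145], [149, 140, 142]]
0.084 [316.3  48.6] [[149, 143, 145], [149, 141, 143]]
0.087 [316.8  38.8] [[150, 144, 146], [149, 141, 143]]
0.09 [317.2  28.9] [[149, 143, 145], [149, 141, 143]]
0.093 [317.6  18.8] [[149, 143, 145], [149, 141, 143]]
0.096 [318.1   8.6] [[104, 98, 95], [132, 133, 119]]
0.099 [318.5  -1.9] [None, None]
0.102 [319.  -12.4] [None, None]
0.105 [319.5 -23.2] [None, None]
0.108 [319.9 -34.1] [None, None]
0.111 [320.4 -45.1] [None, None]
0.114 [320.9 -56.4] [None, None]
```

arm_command(moves=[[[0,0,0,0,0,-0.1,0],[0,0,0,0,0,-0.093,0],[0.02,0.0025,0,0,0,0,0],[0.035,0.003,0,0,0,0,0],[0.035,0.003,0,0,0,0,0],[0.035,0.003,0,0,0,0,0],[0.035,0.003,0,0,0,0,0],[0.035,0.003,0,0,0,0,0],[0.035,0.003,0,0,0,0,0],[0.025,0.003,0,0,0,0,0],[0.015,0.0015,0,0,0,0,0],[0,0,0,0,0,0,0]]])

```text
time: 58.35
tcp_pos: [0.5108, -0.0366, 0.1857]
ee_rot: [-3.139, -0.001, 1.647]
force: [-0.4, 0.0, -2.8]
width: 0.0589
gripper_force: 55.5
```

arm_command(moves=[[[0,0,0,0,0,0,0],[0,0,0.025,0,0,0,0],[0,0,0.03,0,0,0,0],[0,0,0.025,0,0,0,0],[0,0,0.015,0,0,0,0],[0,0,0,0,0,0,0],[0,0,0,0,0,0,0],[0,0,0,0,0,0,0],[0,0,0,0,0,0,0]]])

```text
time: 59.1
tcp_pos: [0.512, -0.0428, 0.0938]
ee_rot: [3.14, 0.0, 1.639]
force: [0.3, -1.1, -2.2]
width: 0.0591
gripper_force: 55.5
```

Run:
```python
from h import *
go(.5118,-.0423,.071,np.pi/2+.069)
```

```text
t 59.1 at [ 0.512  -0.0428  0.0938] yaw 1.639 turn rz -0.001 shift after turn [ 0.0005 -0.0002  0.0228] before [ 0.0005 -0.0002  0.0228] n 1.0 F [ 0.3 -1.1 -2.2] w 0.0591 g 55.5
```

arm_command(moves=[[[0,0,0.01,0,0,0,0],[0,0,0.006,0,0,0,0],[0,0,0.003,0,0,0,0],[0,0,0.001,0,0,0,0],[0,0,0,0,0,0,0],[0,0,0,0,0,0,0],[0,0,0,0,0,0,0]]])

```text
time: 59.68
tcp_pos: [0.5113, -0.0422, 0.0726]
ee_rot: [3.141, 0.0, 1.64]
force: [0.6, 0.2, -2.2]
width: 0.0592
gripper_force: 55.6
```

arm_command(moves=[[[0,0,0.001,0,0,0,0],[0,0,0,0,0,0,0],[0,0,0,0,0,0,0]]])

```text
time: 59.93
tcp_pos: [0.5114, -0.0421, 0.072]
ee_rot: [3.141, -0.0, 1.64]
force: [-2.5, 1.3, 5.2]
width: 0.0591
gripper_force: 56.4
```

Contact with the bench. Release and rise.

arm_command(moves=[[[0,0,0,0,0,0,0.9],[0,0,0,0,0,0,0.9],[0,0,0,0,0,0,0.9],[0,0,0,0,0,0,0.9],[0,0,-0.02,0,0,0,0.9],[0,0,-0.04,0,0,0,1],[0,0,-0.04,0,0,0,1],[0,0,-0.04,0,0,0,1],[0,0,-0.02,0,0,0,1],[0,0,0,0,0,0,1],[0,0,0,0,0,0,1],[0,0,0,0,0,0,1]]])

```text
time: 60.93
tcp_pos: [0.5109, -0.0417, 0.2308]
ee_rot: [-3.141, -0.0, 1.64]
force: [1.0, 1.5, -0.7]
width: 0.0854
gripper_force: 0.0
```

Run:
```python
from h import *
c=snap('wrist','w18.png');d=snap('side','d18.png');a=snap('scene','s18.png')
for y in(-.05,-.042,-.034): rect(c,.511,y,.069,w=.005)
rect(d,.511,-.042,.069,w=.015,vmax=384);rect(a,.511,-.042,.069,w=.015,vmax=384)
print('jars',[circ(a,*p,.051,.025,.03) for p in((.449,.369),(.514,.3725),(.5775,.376),(.518,.2815))])
print('side',[circ(d,*p,.051,.025,.03) for p in((.449,.369),(.514,.3725),(.5775,.376),(.518,.2815))])
```

```text
rect [ 0.5118 -0.0487  0.1018] 22.3
rect [ 0.5094 -0.0418  0.0735] 34.1
rect [ 0.5089 -0.0385  0.069 ] 34.0
rect [ 0.5066 -0.0409  0.0857] 35.8
rect [ 0.5107 -0.0439  0.1038] 43.5
jars [array([38.4536,  0.451 ,  0.369 ]), array([45.4947,  0.517 ,  0.3695]), array([45.0186,  0.5795,  0.374 ]), array([48.0911,  0.488 ,  0.2995])]
side [array([32.7908,  0.444 ,  0.369 ]), array([33.6565,  0.512 ,  0.3715]), array([28.3155,  0.5775,  0.374 ]), array([36.9732,  0.518 ,  0.2785])]
```

```bash
python3 -c "
from workcell import *
print(finish_job())"
```

```text
the job is handed in; nothing more can be done
None
```

I handed the job in at about 61 s, with no verdict returned: three pink jars and one black jar stand on spots of their own colour (one pink about 3 mm off centre), the empty caddy is pushed to its stop, the carton is back within about 3 mm of the outline's centre, and the bottle, cup and buffing block were left untouched; the carton was knocked 2–3 cm on the mat partway through and I regrasped it there.

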